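# Unlock the shaker's vial carrier and park it in the tray

## Task

The shaking run is over: pull up the spring plunger that pins the vial carrier to the shaker and twist it so that it stays latched open by itself. Then slide the carrier straight out along its rails, lift it off upright by its handle and set it down gently, flat, in the empty lined tray. Leave the plunger latched open and everything else on the bench where it is.

Things in the scene. Friction and masses are not known exactly. Their poses are not given: they have to be found in the camera images.
- shaker: Low white platform shaker, 225 x 250 mm, fixed, may stand turned. Origin on the bench, z up; aluminium platform top 86 mm above it. Control nose with blank display towards its -x. The plunger stands upright at its +y end (x = 0, y = 80 mm) in a bridge bracket 70 x 40 mm, top 26 mm over the platform. Two guide rails run along y; the carrier between them slides out towards the shaker's -y.
- plunger_grip (a point): Middle of the plunger's black T-handle (70 mm long, 15 mm wide, 20 mm tall, flat sides), 168 mm above the bench when home. Its x axis runs along the T-bar, z up along the plunger's axis; it moves and turns with the handle. Below the bar an 11 mm stem, then a steel guide (37 mm across at most) whose top is 28 mm below this point when home. Latched up, the bar's top is 189 mm over the bench.
- plunger_lift (a joint): How far the plunger is pulled up, m: 0 home (pin through the carrier's tongue), 0.019 upper stop. The spring pulls down with 6 N at home, 11 N at 16 mm. Above 14 mm it can turn, below that a slot keeps it from turning. Turned about a quarter turn and let down it drops into a shallow rest and stays up at about 0.011, pin clear of the carrier.
- plunger_turn (a joint): Turn of the plunger, rad, counter-clockwise from above positive: 0 home, T-bar across the rails (along the shaker's x). Rests at +1.57 and -1.57 take it from about 1.25 rad on; either way will do; stops at 1.65. Let go between 0.45 and 1.2 rad it stands only loosely on top of the guide at lift 0.0135. Light friction (0.03 N m).
- carrier: Loose aluminium vial carrier, about 0.5 kg, eight capped amber vials fixed in two rows, caps up to 63 mm. Origin on its underside below the handle's middle. Base plate 100 (x) x 120 (y) x 6 mm, y = -68 to +52 mm; a 40 mm wide tongue with the pin hole goes on to y = +132 mm, under the plunger bracket. At the start its axes are the shaker's, its origin at point dock.
- carrier_grip (a point): Middle of the carrier's steel handle bar: 82 mm long (along the carrier's y), 12 mm wide, 14 mm tall, 98 mm above the carrier's underside, on a post near each end, close over the centre of mass. Axes as the carrier's.
- carrier_mid (a point): Middle of the carrier's whole outline (200 x 100 mm with tongue) on its underside, 32 mm from its origin towards its +y. Axes as the carrier's.
- tray: Shallow white bench tray with dark liner, fixed, outside 262 (x) x 158 (y) mm, 18 mm tall, inside 236 x 136 mm. Origin under its middle, x along its length. It stands left or right of the shaker; a yellow basket (240 x 175 mm, 95 mm tall) stands on the other side. The carrier lies in it lengthwise, tongue to either end.
- tray_in (a point): Middle of the tray's lined floor, 6.25 mm above the bench. Axes as the tray's.
- tip_box: Bystander: pipette tip box, 85 x 122 x 55 mm. Origin at the middle of its underside.
- reagent_bottle: Bystander: white bottle with black cap, 76 mm across, 175 mm tall. Origin at the middle of its underside.
- jar: Bystander: low jar, 64 mm across, 75 mm tall, behind and left of the shaker. Origin at the middle of its underside.
- dish_stack: Bystander: stack of culture dishes, 93 mm across, 45 mm tall. Origin at the middle of its underside.
- dock (a point): Point on the platform where the carrier's origin stands while pinned (shaker x = 0, y = -37 mm); axes as the shaker's. 1.5 mm play to each side rail. Hold-down lips cover the base plate's edges by 4 mm, 3 mm above it: slide the carrier 70 to 85 mm from here towards the shaker's -y before lifting it.

How it is judged:
By the outcome, as a careful person would: the job done as asked, in the order asked, and still so for the second after the job is handed in, with the robot touching nothing.
It also fails if it takes over 64 s, if anything falls off the work surface, if the arm or the gripper's body presses on something with over 40 N, if the wrist force passes 120 N, or if a joint passes its speed limit or range.

## Robot

A 7-joint arm with a two-finger parallel gripper is mounted at the origin on the work surface. World frame = base frame: x ahead of the robot, y to its left, z up, the work surface at z = 0. Lengths are in m, angles in rad, forces in N, time in s.
With the tool pointing down it reaches from about 0.425 to 0.975 m from the base axis. Payload 16.7 kg.
Tool frame: the origin (TCP) lies midway between the tips of the shut fingers; the grasp point (between the pads) lies 19 mm behind it; z points along the fingers, y is the direction in which the jaws open and shut (so a half turn about z gives the same grasp; the last joint's range is limited). The gripper opens to 85 mm and grips with 20 to 120 N. Pads are 22 mm wide; open, the fingers measure 114 mm over their backs; the gripper's body (76 mm by 85 mm) begins 54 mm behind the grasp point. The pads swing forward as they close: fully open they stand 13 mm farther back than shut.
Start: joints at [-1.476, 0.426, 0.074, 1.606, -0.034, 1.111, -0.067], TCP at [0.163, 0.655, 0.198] pointing down, gripper open.
Joint ranges: [-2.85, 2.85], [-0.5, 2.14], [-1.23, 1.37], [0.21, 2.46], [-1.02, 4.16], [0.16, 2.05], [-2.73, 2.73]. Speed limits (rad/s): [1.89, 1.89, 2.39, 2.39, 3.01, 3.01, 3.01].

## Interface

Orientations are given as a unit quaternion [x, y, z, w].
In Python, from rig import r gives the robot as it stands.
- The arm moves only by the tool arm_command, never from a script. Its argument "plan" is text: rows parted by semicolons, each of 4 numbers parted by spaces: the shift along the tool's x, y, z in cm, then the turn about the tool's z in rad. A call has 1 to 20 rows; each row shifts and turns the pose as measured when the row begins, along the tool's axes as they then stand; what a row does not reach is not made up. A row lasts 1/10 s, in which the tool goes at most 50 mm and 8.59 degrees, less where a joint would pass 70% of its speed; a pose out of reach is approached as far as the arm can. A call is refused whole if a number of a shift passes 5 or a number of a turn 0.15, either way. A call with a gripper value outside its range is refused whole. "fingers" is the gripper's target within -1 to 1 (shut at 1, half-way at 0, fully open at -1), set as the call begins (left out, the last holds). The fingers move at their own pace and stop on an object; "force" is the grip in N (left out, the last holds). Time passes only in rows, so rows that do not move let the fingers close. It gives the time, the measured TCP pose, the force and the opening at its end, in the units of the state.
- r.get_state(): the state, without advancing time (a new reading comes with each control period).
- r.capture(name): name is "side" or "top" or "wrist"; returns a dict with "img" (400x640x3 uint8, blue, green, red), "intrinsics" (3x3 intrinsics, pixels), "extrinsics" (4x4, takes a point from world to camera coordinates); the wrist camera has in their place "tool_from_camera" (4x4, takes a point from camera to tool coordinates, whose origin is the TCP and whose axes are the flange's). Camera axes: x right, y down, z forward; pixel columns grow to the right and rows downward; lengths in m; the calibration is good to about 2 mm. A picture is of the moment at which its call begins: read the wrist's pose just before it. There is no depth.
- r.hand_in(): hands the job in, once; it reports no verdict.
The state is a dict: "time": time; "joint_positions": joint angles; "qvel": joint speeds; "tau": joint torques, N m; "tool_pos": TCP position; "tcp_rot": TCP orientation; "ft_force": force on the tool from outside, world axes, zero at the start; "wrist_torque": the same for the moment, N m; "opening": finger opening in m.
Only numpy, scipy, OpenCV 4.12 (cv2) and the standard library are available. Lean on these libraries where they do the work, as an engineer would, in place of code of your own. Each camera call takes 0.05 s, during which the arm holds its last target.

## Working session

There is one attempt and no reset: what is moved stays moved. The work goes in short steps, Python scripts to look and compute and a tool call to move; the robot and the scene stay as the last step left them, time stands still between calls to the robot, and variables do not carry over. Pictures are saved under pics/ and viewed, and the job is handed in when it is done.

Besides the shell and the picture viewer there is one more tool, called after "Request:" as a command line: name --argument value ..., lists and objects as JSON in quotes. arm_command: Moves the arm, as the interface text tells. Its arguments: {"type":"object","properties":{"plan":{"type":"string"},"fingers":{"type":"number"},"force":{"type":"number"}},"required":["plan"]}

```bash
ls; mkdir -p pics; python3 - <<'E'
from rig import r
import cv2, numpy as np
np.set_printoptions(precision=4,suppress=True)
s=r.get_state(); print(s)
for n in("top","side","wrist"):
    c=r.capture(n); cv2.imwrite(f"pics/{n}0.png",c["img"])
    print(n,c["intrinsics"],c.get("extrinsics",c.get("tool_from_camera")))
E
```

```text
pics
{'time': 0.0, 'joint_positions': array([-1.4765,  0.4267,  0.0738,  1.6066, -0.0341,  1.1108, -0.0671]), 'qvel': array([ 0.0005, -0.0012, -0.0005, -0.0003, -0.0001,  0.0023,  0.0012]), 'tau': array([ -0.0007, -94.9823,   3.7604, -46.3516,   0.0193,   0.0099,
        -0.    ]), 'tool_pos': array([0.1628, 0.6546, 0.1971]), 'tcp_rot': array([ 0.1216,  0.9926, -0.0006, -0.    ]), 'ft_force': array([-0.3269, -0.4588,  0.176 ]), 'wrist_torque': array([-0.0128, -0.0445, -0.0186]), 'opening': 0.08542878808494676}
top [[465.1914   0.     322.3085]
 [  0.     465.1914 201.0987]
 [  0.       0.       1.    ]] [[ 0.0111 -0.9998 -0.0161  0.0008]
 [-0.9932 -0.0091 -0.116   0.6371]
 [ 0.1158  0.0173 -0.9931  1.4096]
 [ 0.      0.      0.      1.    ]]
side [[369.8891   0.     318.0421]
 [  0.     369.8891 199.3884]
 [  0.       0.       1.    ]] [[ 0.8206 -0.5714  0.0114 -0.5244]
 [-0.444  -0.6499 -0.6168  0.3395]
 [ 0.3599  0.5011 -0.787   0.7815]
 [ 0.      0.      0.      1.    ]]
wrist [[339.1941   0.     313.949 ]
 [  0.     339.1941 197.6108]
 [  0.       0.       1.    ]] [[ 0.0005 -0.9575 -0.2885  0.0743]
 [ 1.      0.0006 -0.0002  0.0002]
 [ 0.0003 -0.2885  0.9575 -0.1742]
 [ 0.      0.      0.      1.    ]]
```

View pics/top0.png

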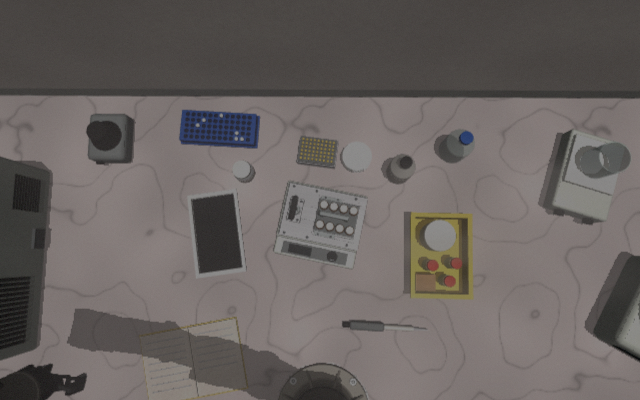

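View pics/side0.png

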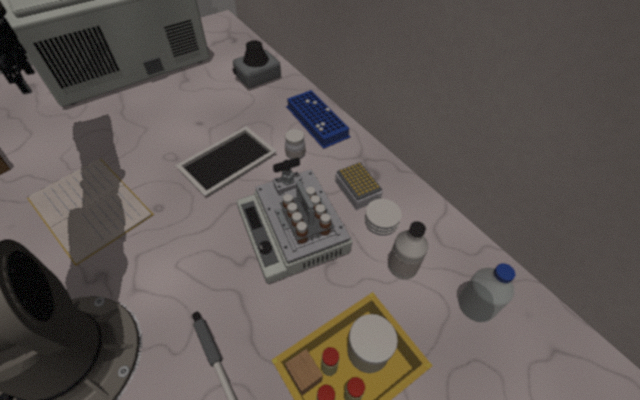

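View pics/wrist0.png

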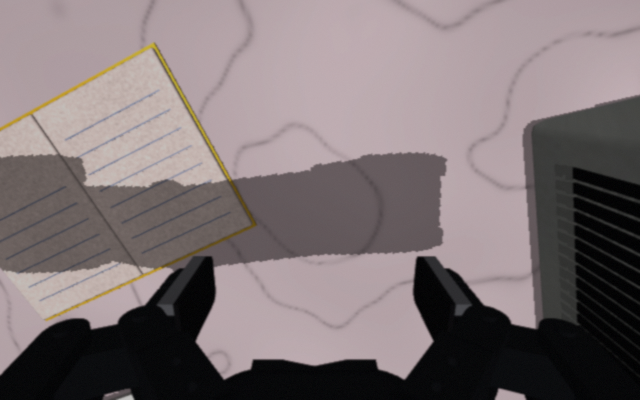

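```bash
cat > h.py <<'E'
import cv2, numpy as np
from scipy.spatial.transform import Rotation as R
np.set_printoptions(precision=4,suppress=True)
def ray(c,uv,state=None):
    K=c["intrinsics"]; d=np.linalg.inv(K)@np.array([uv[0],uv[1],1.])
    if "extrinsics" in c:
        E=c["extrinsics"]; Rt=E[:3,:3].T; return -Rt@E[:3,3], Rt@d
    T=c["tool_from_camera"]; Rw=R.from_quat(state["tcp_rot"]).as_matrix()
    return Rw@T[:3,3]+state["tool_pos"], Rw@T[:3,:3]@d
def onz(c,uv,z,state=None):
    o,d=ray(c,uv,state); return o+d*(z-o[2])/d[2]
def tri(rays):
    A=np.zeros((3,3));b=np.zeros(3)
    for o,d in rays:
        d=d/np.linalg.norm(d);P=np.eye(3)-np.outer(d,d);A+=P;b+=P@o
    p=np.linalg.solve(A,b)
    res=[np.linalg.norm((np.eye(3)-np.outer(d,d)/(d@d))@(p-o)) for o,d in rays]
    return p,res
def pix(c,p,state=None):
    if "extrinsics" in c: E=c["extrinsics"]
    else:
        W=np.eye(4);W[:3,:3]=R.from_quat(state["tcp_rot"]).as_matrix();W[:3,3]=state["tool_pos"]
        E=np.linalg.inv(W@c["tool_from_camera"])
    q=c["intrinsics"]@(E[:3,:3]@np.array(p)+E[:3,3]);return q[:2]/q[2]
E
python3 - <<'E'
import cv2
t=cv2.imread("pics/top0.png");cv2.imwrite("pics/top0z.png",cv2.resize(t[170:290,180:380],None,fx=4,fy=4,interpolation=cv2.INTER_CUBIC))
t=cv2.imread("pics/side0.png");cv2.imwrite("pics/side0z.png",cv2.resize(t[120:290,170:370],None,fx=3.5,fy=3.5,interpolation=cv2.INTER_CUBIC))
E
```

```text
(no output)
```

View pics/top0z.png

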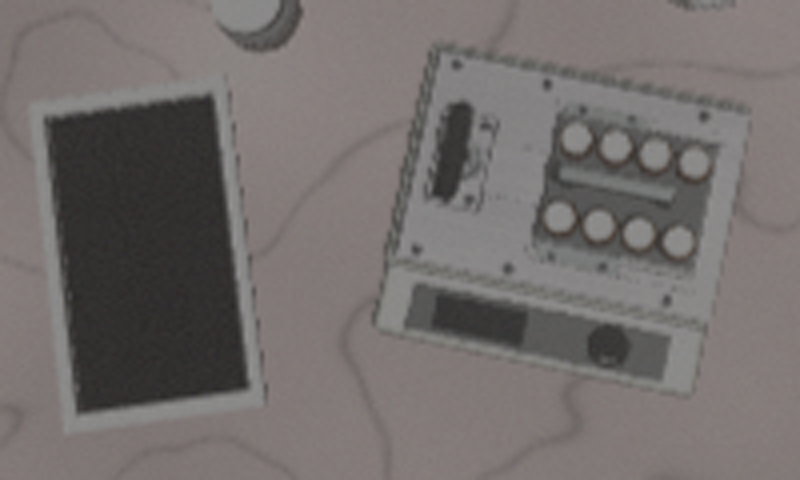

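View pics/side0z.png

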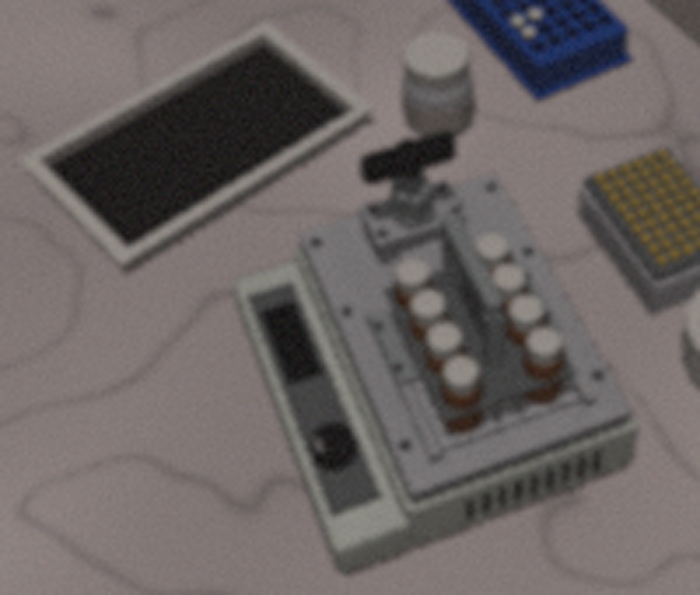

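```bash
cat > m1.py <<'E'
from rig import r
from h import *
ct=r.capture("top");cs=r.capture("side")
def blob(img,box,f,k=0):
    x0,y0,x1,y1=box;g=cv2.cvtColor(img,cv2.COLOR_BGR2GRAY)[y0:y1,x0:x1]
    m=f(g).astype(np.uint8)
    n,l,st,ce=cv2.connectedComponentsWithStats(m)
    i=1+np.argmax(st[1:,4]); c,_=cv2.findContours((l==i).astype(np.uint8),cv2.RETR_EXTERNAL,cv2.CHAIN_APPROX_NONE)
    rect=cv2.minAreaRect(c[0]+np.array([x0,y0])); return rect,st[i,4],ce[i]+[x0,y0]
rt=blob(ct["img"],(284,188,304,226),lambda g:g<75); rs=blob(cs["img"],(265,150,305,180),lambda g:g<55)
print(rt);print(rs)
print(tri([ray(ct,rt[0][0]),ray(cs,rs[0][0])]), tri([ray(ct,rt[2]),ray(cs,rs[2])]))
print("tbar at z .168", onz(ct,rt[2],.178),onz(cs,rs[2],.168))
b=cv2.boxPoints(rt[0]);print([onz(ct,p,.178)[:2] for p in b])
# tray liner
q=blob(ct["img"],(185,185,250,280),lambda g:g<75);print(q)
b=cv2.boxPoints(q[0]);P=[onz(ct,p,.00625) for p in b];print(np.array(P),np.mean(P,0))
q=blob(cs["img"],(170,120,280,200),lambda g:g<70);print(q)
# handle ends
e1t,e2t=(180+558/4,170+172/4),(180+672/4,170+196/4)
print("handle top", onz(ct,e1t,.19),onz(ct,e2t,.19))
E
python3 m1.py
```

```text
(((292.9280090332031, 207.39599609375), (6.618762016296387, 23.523435592651367), 10.30484676361084), np.int32(142), array([292.7817, 207.4577]))
(((287.6034851074219, 166.75863647460938), (13.741456031799316, 27.66860580444336), 68.19859313964844), np.int32(238), array([286.2647, 165.3824]))
(array([0.6053, 0.0887, 0.1532]), [np.float64(0.0006727686602802539), np.float64(0.0006727686602801856)]) (array([0.6034, 0.0891, 0.1592]), [np.float64(0.0005183933386513138), np.float64(0.0005183933386513252)])
tbar at z .168 [0.6019 0.0874 0.178 ] [0.5989 0.082  0.168 ]
[array([0.5711, 0.1014]), array([0.6365, 0.0908]), array([0.6333, 0.0724]), array([0.568 , 0.0831])]
(((215.79141235351562, 232.90406799316406), (74.30461883544922, 42.747718811035156), 83.0887680053711), np.int32(3106), array([216.0309, 233.1693]))
[[0.6449 0.4301 0.0063]
 [0.6626 0.2947 0.0063]
 [0.4298 0.2587 0.0063]
 [0.4123 0.3916 0.0063]] [0.5374 0.3438 0.0063]
(((225.86764526367188, 158.77940368652344), (32.07023620605469, 80.26133728027344), 59.03623962402344), np.int32(2230), array([225.1807, 159.7731]))
handle top [0.586 0.012 0.19 ] [ 0.5701 -0.067   0.19  ]
```

Request:
arm_command --plan "0 0 -4 0;-3.4 -3.1 -0.8 0;-3.4 -3.1 -0.8 0;-3.4 -3.1 -0.8 0;-3.4 -3.1 -0.8 0;-3.4 -3.1 -0.8 0;-3.4 -3.1 -0.8 0;-3.4 -3.1 -0.8 0;-3.4 -3.1 -0.8 0;-3.4 -3.1 -0.8 0;-3.4 -3.1 -0.8 0;-3.4 -3.1 -0.8 0;-3.4 -3.1 -0.8 0;-3.4 -3.1 -0.8 0;-3.4 -3.1 0 0;0 0 0 0" --fingers -1 --force 60

```text
time: 1.85
tool_pos: [0.5315, 0.0964, 0.3473]
tcp_rot: [0.12, 0.993, 0.0, 0.001]
ft_force: [-0.9, 0.6, 0.3]
opening: 0.0853
```

```bash
python3 - <<'E'
from rig import r
from h import *
import pickle
s=r.get_state();c=r.capture("wrist");cv2.imwrite("pics/w1.png",c["img"]);pickle.dump((s,c),open("w1.pkl","wb"))
print(s["tool_pos"],s["tcp_rot"],s["qvel"])
E
```

```text
[0.5315 0.0964 0.3473] [0.12   0.9928 0.0005 0.0012] [-0.0254 -0.0244 -0.0679  0.0088 -0.0104  0.011  -0.0589]
```

View pics/w1.png

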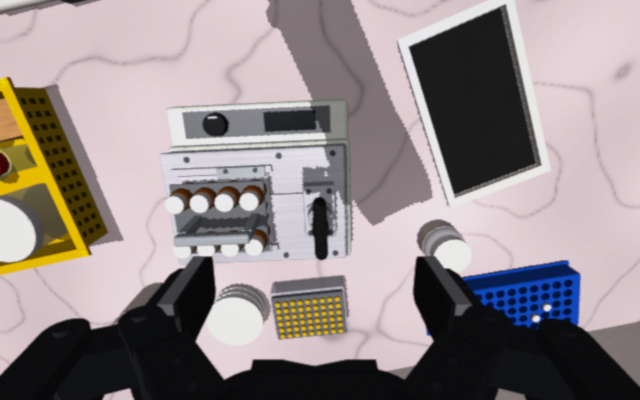

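Request:
arm_command --plan "1 -4 0 0;1 -4 0 0;0 -1 0 0;0 0 0 0"

```text
time: 2.3
tool_pos: [0.4876, 0.0173, 0.3461]
tcp_rot: [0.117, 0.993, 0.001, 0.0]
ft_force: [-0.0, 0.9, 0.4]
opening: 0.0854
```

```bash
python3 - <<'E'
from rig import r
from h import *
import pickle
s=r.get_state();c=r.capture("wrist");cv2.imwrite("pics/w2.png",c["img"]);pickle.dump((s,c),open("w2.pkl","wb"))
print(s["tool_pos"],s["tcp_rot"],s["qvel"])
a=cv2.imread("pics/w1.png")
cv2.imwrite("pics/z12.png",np.hstack([cv2.resize(i[90:280,y:y+200],None,fx=2,fy=2,interpolation=cv2.INTER_CUBIC) for i,y in((a,155),(c["img"],230))]))
E
```

```text
[0.4876 0.0173 0.3461] [0.1168 0.9932 0.0008 0.0001] [-0.0001 -0.0162 -0.0164  0.0108  0.0013  0.0027 -0.0118]
```

View pics/w2.png

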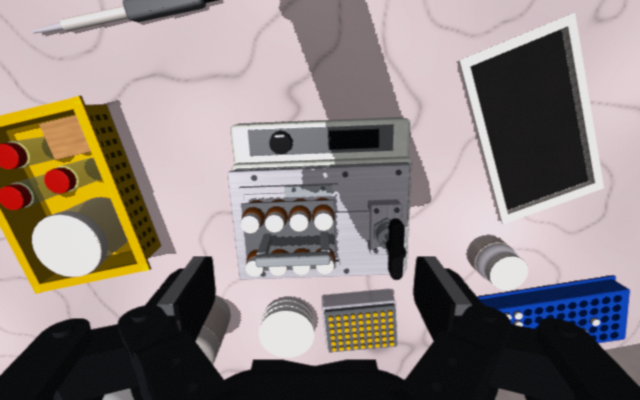

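View pics/z12.png

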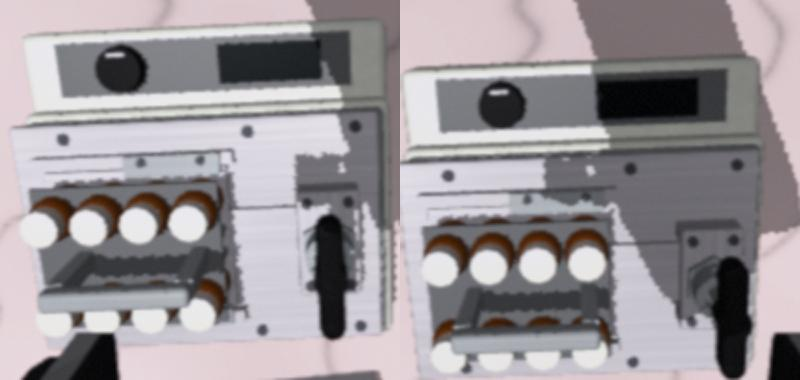

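```bash
cat > m2.py <<'E'
from h import *
import pickle
(s1,c1),(s2,c2)=pickle.load(open("w1.pkl","rb")),pickle.load(open("w2.pkl","rb"))
a=lambda u,v:(155+u/2,90+v/2)
b=lambda u,v:(230+(u-400)/2,90+v/2)
def T(n,p,q):
    x,e=tri([ray(c1,p,s1),ray(c2,q,s2)]);print(n,x,e[0]);return x
def rect(c,box,lim):
    x0,y0,x1,y1=box;g=cv2.cvtColor(c["img"],cv2.COLOR_BGR2GRAY)[y0:y1,x0:x1]
    n,l,st,ce=cv2.connectedComponentsWithStats((g<lim).astype(np.uint8));i=1+np.argmax(st[1:,4])
    k,_=cv2.findContours((l==i).astype(np.uint8),cv2.RETR_EXTERNAL,cv2.CHAIN_APPROX_NONE)
    return cv2.minAreaRect(k[0]+np.array([x0,y0])),ce[i]+[x0,y0],st[i,4]
t1=rect(c1,(305,190,340,268),45);t2=rect(c2,(380,215,410,285),40);print(t1,t2)
T("tbar",t1[1],t2[1]);T("tbar r",t1[0][0],t2[0][0])
T("t near",a(330,222),b(733,264));T("t far",a(333,332),b(732,370))
h1=T("hL",a(40,300),b(452,340));h2=T("hR",a(190,296),b(600,338));d=h2-h1
print("handle mid",(h1+h2)/2,np.linalg.norm(d),"yaw y-axis",np.arctan2(d[1],d[0])-np.pi/2)
for c,s,uvs in((c1,s1,[(398,41),(513,0),(550,169),(452,206)]),(c2,s2,[(458,62),(574,14),(604,187),(504,222)])):
    P=np.array([onz(c,u,.018,s)[:2] for u in uvs]);print(P,P.mean(0))
    e=P[0]-P[1];f=P[2]-P[1] ;g=P[3]-P[0];print(np.linalg.norm(e),np.linalg.norm(f),np.linalg.norm(g),np.arctan2(f[1],f[0]),np.arctan2(g[1],g[0]))
E
python3 m2.py
```

```text
(((320.7640075683594, 227.95201110839844), (59.926631927490234, 18.693531036376953), 79.69515228271484), array([320.2126, 227.0508]), np.int32(748)) (((395.0424499511719, 248.51904296875), (59.15700149536133, 17.859500885009766), 87.61405944824219), array([395.3909, 247.3106]), np.int32(834))
tbar [0.6002 0.0873 0.1631] 0.00014573116576913983
tbar r [0.603  0.0873 0.1598] 0.00015989658177899057
t near [0.5709 0.0941 0.1602] 0.0001241155577636497
t far [0.6322 0.0811 0.1695] 0.0005409633483392353
hL [ 0.5693 -0.0672  0.1833] 0.00023834807874124913
hR [0.5864 0.0123 0.1839] 3.411548685614495e-05
handle mid [ 0.5779 -0.0275  0.1836] 0.08134247065662392 yaw y-axis -0.21172530252855104
[[0.4185 0.2423]
 [0.4056 0.3979]
 [0.6487 0.4359]
 [0.6723 0.2846]] [0.5363 0.3402]
0.15614472261007487 0.24603128089965132 0.2572600430942555 0.15526598219732568 0.1653220509586625
[[0.4186 0.2388]
 [0.3947 0.3958]
 [0.6494 0.4367]
 [0.6717 0.2832]] [0.5336 0.3386]
0.1587488072978527 0.2579323431686009 0.2569410189081747 0.1594937394164016 0.17346073299397996
```

Request:
arm_command --plan "-3.2 3.2 1 -0.024;-3.2 3.2 2 0;-3.1 3.1 2 0;0 0 2 0;0 0 0 0;0 0 0 0"

```text
time: 2.95
tool_pos: [0.6061, 0.1053, 0.2731]
tcp_rot: [0.098, 0.995, 0.002, 0.0]
ft_force: [-0.2, -0.3, -0.4]
opening: 0.0857
```

```bash
cat >> h.py <<'E'
def go(s,p,yang):
    """shift (cm) in tool axes to world p, and tool-z turn to bring tool y to angle yang (mod pi)"""
    M=R.from_quat(s["tcp_rot"]).as_matrix();d=M.T@(np.array(p)-s["tool_pos"])*100
    a=np.arctan2(M[1,1],M[0,1]);e=(yang-a+np.pi/2)%np.pi-np.pi/2
    print("pos",s["tool_pos"],"yang",a,"tilt",M[:2,2],"shift cm",d,"turn",-e,"F",s["ft_force"],"open",s["opening"],"t",s["time"])
E
python3 -c "
from rig import r
from h import *
go(r.get_state(),[.602,.0875,.150],1.361)"
```

```text
pos [0.6061 0.1053 0.2731] yang 1.3744777357044675 tilt [0.0007 0.0049] shift cm [ 0.0535 -1.8871 12.2986] turn 0.01347773570446753 F [-0.192 -0.342 -0.434] open 0.08571204159709823 t 2.95
```

Request:
arm_command --plan "0 -1.8 2 0.013;0 0 4 0;0 0 3 0;0 0 0 0;0 0 0 0"

```text
time: 3.45
tool_pos: [0.6043, 0.0907, 0.1884]
tcp_rot: [0.103, 0.995, 0.006, 0.004]
ft_force: [0.1, -0.3, 0.7]
opening: 0.0852
```

```bash
python3 -c "
from rig import r
from h import *
s=r.get_state()
go(s,[.602,.0875,.150],1.361)
c=r.capture('wrist');cv2.imwrite('pics/w3.png',c['img']);print(pix(c,[.602,.0875,.168],s))"
```

```text
pos [0.6043 0.0907 0.1884] yang 1.3635981219949882 tilt [0.0088 0.0104] shift cm [ 0.1882 -0.4091  3.8308] turn 0.0025981219949882117 F [ 0.0674 -0.2672  0.7333] open 0.08519734759636684 t 3.45
[307.2555 219.4282]
```

View pics/w3.png

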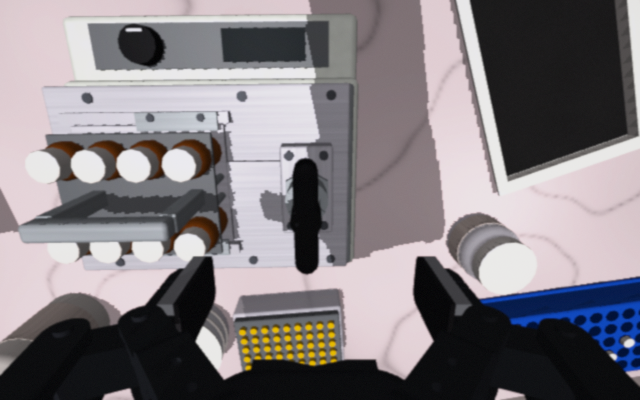

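Request:
arm_command --plan "0.1 -0.4 1.3 0;0 0 1.3 0;0 0 1 0;0 0 0 0;0 0 0 0"

```text
time: 4.0
tool_pos: [0.6045, 0.088, 0.1534]
tcp_rot: [0.103, 0.995, 0.007, 0.006]
ft_force: [-0.7, -0.6, -0.4]
opening: 0.0856
```

```bash
python3 -c "
from rig import r
from h import *
s=r.get_state()
go(s,[.602,.0875,.150],1.361);print(s['qvel'])"
```

```text
pos [0.6045 0.088  0.1534] yang 1.3642976681586663 tilt [0.0138 0.0129] shift cm [ 0.2432 -0.1033  0.333 ] turn 0.003297668158666278 F [-0.7043 -0.6485 -0.3619] open 0.08555524015084241 t 4.0
[ 0.0011  0.0105 -0.0019  0.0093 -0.0037 -0.0062  0.0043]
```

Request:
arm_command --plan "0.2 -0.1 0.3 0;0 0 0 0;0 0 0 0;0 0 0 0;0 0 0 0;0 0 0 0" --fingers 1 --force 60

```text
time: 4.6
tool_pos: [0.6028, 0.0876, 0.151]
tcp_rot: [0.103, 0.995, 0.007, 0.007]
ft_force: [-0.4, 0.8, 0.3]
opening: 0.0003
```

```bash
python3 -c "
from rig import r
from h import *
s=r.get_state()
go(s,[.602,.0875,.150],1.361);print(s['wrist_torque'])"
```

```text
pos [0.6028 0.0876 0.151 ] yang 1.3644157184942913 tilt [0.0148 0.0133] shift cm [ 0.0748 -0.0223  0.0946] turn 0.003415718494291342 F [-0.3578  0.778   0.2887] open 0.000261622944659689 t 4.6
[-0.0253  0.0668  0.0348]
```

```bash
python3 -c "
from rig import r
from h import *
s=r.get_state()
print(s['opening'])
c=r.capture('wrist');w=c['img'];c=r.capture('side');g=c['img'][110:240,220:360]
cv2.imwrite('pics/w4.png',w);cv2.imwrite('pics/s4.png',cv2.resize(g,None,fx=4,fy=4,interpolation=2))
print(r.get_state()['opening'])
"
```

```text
0.000261622944659689
-6.027188068245523e-05
```

View pics/w4.png

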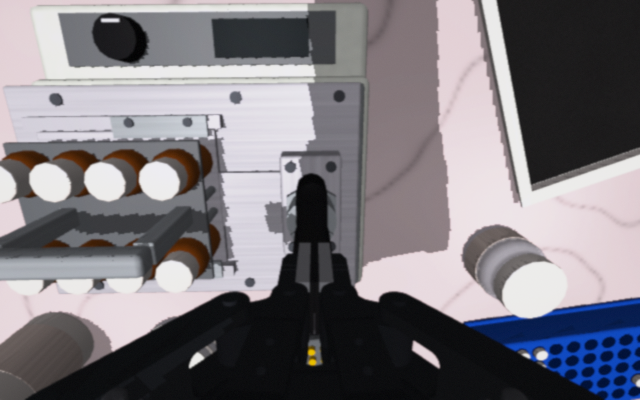

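View pics/s4.png

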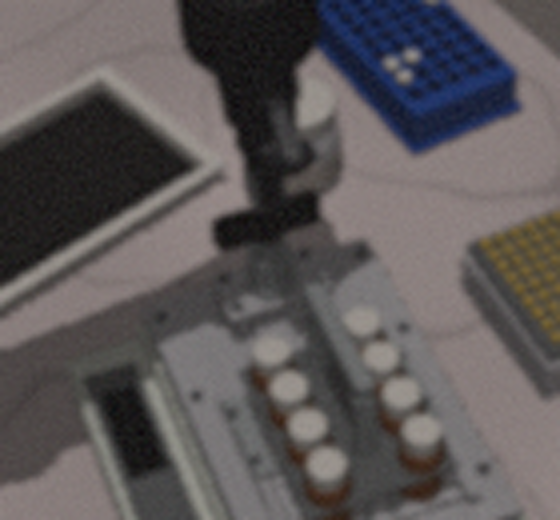

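```bash
python3 -c "
from h import *
w=cv2.imread('pics/w4.png')[160:400,200:430].astype(float);s=cv2.imread('pics/s4.png')[0:300,120:400].astype(float)
f=lambda i:(255*(np.clip(i/255,0,1)**.4)).astype(np.uint8)
cv2.imwrite('pics/z4.png',np.hstack([cv2.resize(f(w),(440,460)),cv2.resize(f(s),(360,460))]))
"
```

```text
(no output)
```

View pics/z4.png

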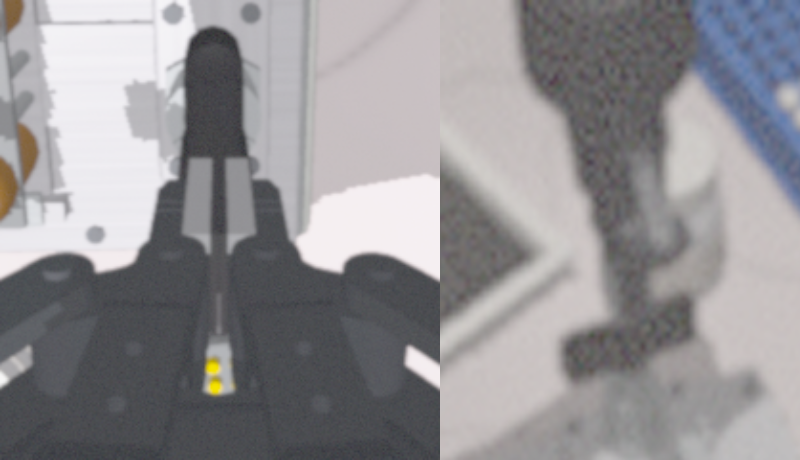

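```bash
python3 -c "
from rig import r
from h import *
s=r.get_state();print(s['tool_pos'],s['opening'],s['joint_positions'])
c=r.capture('wrist');cs=r.capture('side')
for n,p in(('tcp',s['tool_pos']),('grasp',s['tool_pos']+[0,0,.019]),('barnear',[.602-.0342,.0875+.0073,.168]),('barneartop',[.602-.0342,.0875+.0073,.178]),('barmidtop',[.602,.0875,.178])):
  print(n,pix(c,p,s),pix(cs,p), (pix(cs,p)-[220,110])*4)
cv2.imwrite('pics/w5.png',c['img']);print(np.abs(c['img'].astype(float)-cv2.imread('pics/w4.png')).mean())
"
```

```text
[0.6028 0.0875 0.1509] -6.027188068245523e-05 [-0.6666  0.3942  0.5425  1.8436 -0.2587  0.9547  1.3538]
tcp [313.5597 235.2418] [286.7764 168.1174] [267.1054 232.4697]
grasp [314.112  250.6027] [286.3501 162.8317] [265.4004 211.3267]
barnear [314.0156 180.6258] [272.594  167.4514] [210.376  229.8056]
barneartop [314.3703 186.2573] [272.2409 164.616 ] [208.9634 218.4638]
barmidtop [314.0238 256.7484] [285.9    160.6678] [263.5999 202.6713]
0.94033203125
```

```bash
python3 -c "
from rig import r
from h import *
c=r.capture('wrist');T=np.linalg.inv(c['tool_from_camera']);K=c['intrinsics']
for p in([.011,.0425,-.013],[.011,.057,-.013],[-.011,.0425,-.013],[.011,.0425,-.045],[.011,0,0],[-.011,0,0],[.011,0,-.03],[.011,.01,0],[.011,.01,-.03],[-.011,0,-.03]):
  q=K@(T[:3,:3]@p+T[:3,3]);print(p,q[:2]/q[2])
"
python3 -c "
import cv2,numpy as np
f=lambda i:(255*((i/255.)**.4)).astype(np.uint8)
cv2.imwrite('pics/z2.png',cv2.resize(f(cv2.imread('pics/w2.png')[230:400,130:500]),None,fx=2,fy=2))"
```

```text
[0.011, 0.0425, -0.013] [397.0291 225.3725]
[0.011, 0.057, -0.013] [425.5197 225.3899]
[-0.011, 0.0425, -0.013] [394.0615 264.3078]
[0.011, 0.0425, -0.045] [414.9299 253.4128]
[0.011, 0, 0] [313.5634 216.5856]
[-0.011, 0, 0] [313.5558 253.2792]
[0.011, 0, -0.03] [313.4706 238.8435]
[0.011, 0.01, 0] [331.8891 216.5967]
[0.011, 0.01, -0.03] [335.1627 238.857 ]
[-0.011, 0, -0.03] [313.4653 281.1466]
```

View pics/z2.png

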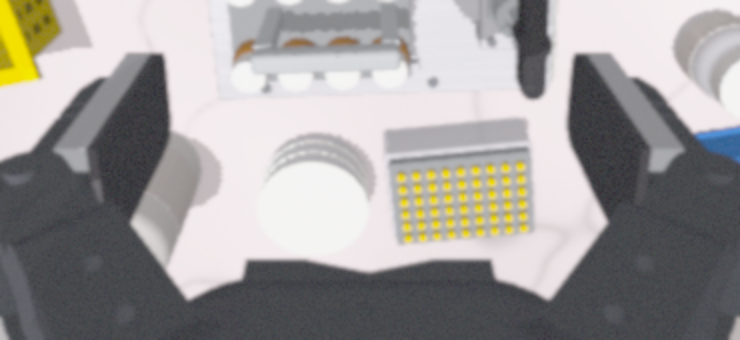

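Request:
arm_command --plan "0 0 0 0;0 0 0 0;0 0 0 0;0 0 1.2 0;0 0 0 0" --fingers -1

```text
time: 5.35
tool_pos: [0.6028, 0.0878, 0.1378]
tcp_rot: [0.103, 0.995, 0.007, 0.007]
ft_force: [-0.6, 0.4, -0.1]
opening: 0.0725
```

```bash
python3 -c "
from rig import r
from h import *
s=r.get_state()
go(s,[.602,.0875,.117],1.361)
f=lambda i:(255*((i/255.)**.45)).astype(np.uint8)
w=r.capture('wrist')['img'];g=r.capture('side')['img'][110:240,220:360]
cv2.imwrite('pics/z6.png',np.hstack([f(cv2.resize(w,(480,300))),f(cv2.resize(g,(323,300),interpolation=2))]))
"
```

```text
pos [0.6028 0.0878 0.1378] yang 1.3646029899311236 tilt [0.0148 0.0134] shift cm [ 0.1001 -0.0843  2.0814] turn 0.0036029899311236235 F [-0.5899  0.4222 -0.0882] open 0.07254394929339096 t 5.35
```

View pics/z6.png

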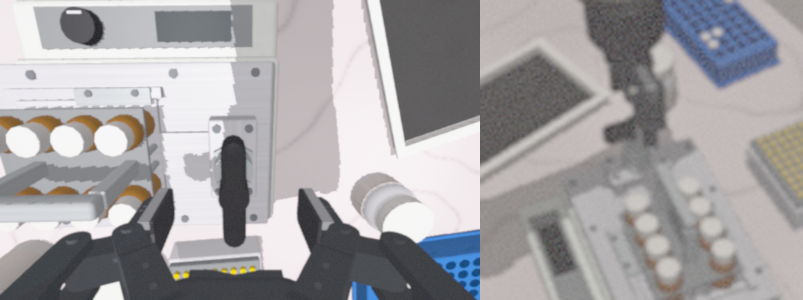

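Request:
arm_command --plan "0 -0.1 1.0 0;0 0 1.0 0;0 0 0 0"

```text
time: 5.75
tool_pos: [0.6038, 0.0869, 0.1175]
tcp_rot: [0.103, 0.995, 0.008, 0.007]
ft_force: [-0.3, 0.3, -0.3]
opening: 0.0854
```

```bash
python3 -c "
from rig import r
from h import *
s=r.get_state()
go(s,[.602,.0875,.117],1.361)
f=lambda i:(255*((i/255.)**.45)).astype(np.uint8)
w=r.capture('wrist')['img'];g=r.capture('side')['img'][110:240,220:360]
cv2.imwrite('pics/z7.png',np.hstack([f(cv2.resize(w,(480,300))),f(cv2.resize(g,(323,300),interpolation=2))]))
"
```

```text
pos [0.6038 0.0869 0.1175] yang 1.364210260699728 tilt [0.0164 0.0136] shift cm [0.1886 0.0227 0.043 ] turn 0.0032102606997279626 F [-0.2586  0.2762 -0.2828] open 0.08535699034533445 t 5.75
```

View pics/z7.png

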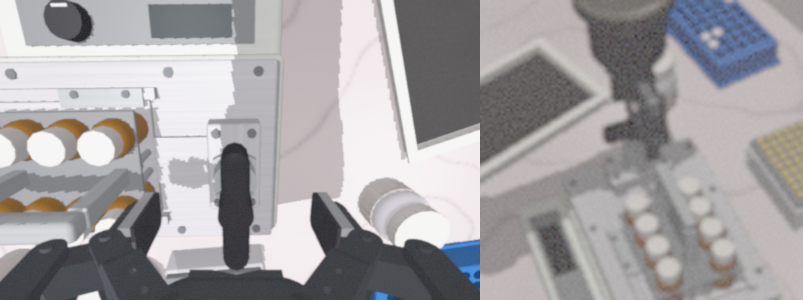

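Request:
arm_command --plan "0.2 0 0 0;0 0 0 0;0 0 0 0;0 0 0 0;0 0 0 0" --fingers 1 --force 60

```text
time: 6.35
tool_pos: [0.6028, 0.0873, 0.1196]
tcp_rot: [0.103, 0.995, 0.008, 0.009]
ft_force: [-2.9, -5.4, 10.9]
opening: 0.0139
```

```bash
python3 -c "
from rig import r
from h import *
s=r.get_state()
go(s,[.602,.0875,.117],1.361);print(s['wrist_torque'])
f=lambda i:(255*((i/255.)**.45)).astype(np.uint8)
w=r.capture('wrist')['img'];g=r.capture('side')['img'][110:240,220:360]
cv2.imwrite('pics/z8.png',np.hstack([f(cv2.resize(w,(480,300))),f(cv2.resize(g,(323,300),interpolation=2))]))
"
```

```text
pos [0.6028 0.0873 0.1196] yang 1.3641574323879913 tilt [0.0189 0.0143] shift cm [ 0.0845 -0.0008  0.2603] turn 0.003157432387991266 F [-2.8554 -5.3609 10.8901] open 0.013857597721603165 t 6.35
[-1.7284  0.6165 -0.0434]
```

View pics/z8.png

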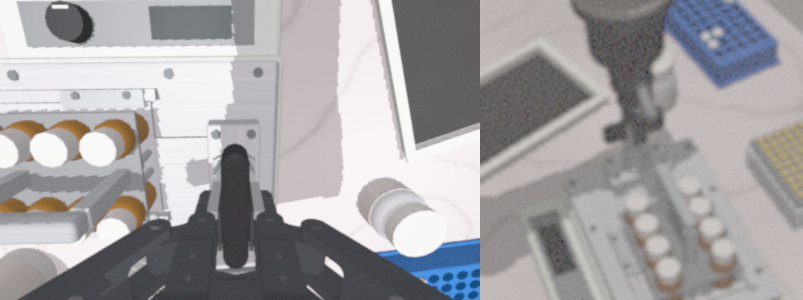

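Request:
arm_command --plan "0 0 -0.8 0;0 0 -0.9 0;0 0 0 0"

```text
time: 6.75
tool_pos: [0.6022, 0.0868, 0.1369]
tcp_rot: [0.103, 0.995, 0.008, 0.008]
ft_force: [3.3, -0.9, -11.9]
opening: 0.014
```

```bash
python3 -c "
from rig import r
from h import *
s=r.get_state()
go(s,[.6025,.0875,.136],1.361);print(s['wrist_torque'],s['qvel'])"
```

```text
pos [0.6022 0.0868 0.1369] yang 1.3639484545939853 tilt [0.0182 0.0133] shift cm [-0.0106  0.0717  0.096 ] turn 0.0029484545939852946 F [  3.2909  -0.863  -11.9299] open 0.014022790909680503 t 6.75
[-0.3698 -0.8208 -0.0156] [-0.0009  0.0143 -0.0061  0.0152 -0.0036 -0.016   0.0027]
```

Request:
arm_command --plan "0 0 0 -0.14;0 0 0 -0.14;0 0 0 -0.14;0 0 0 -0.14"

```text
time: 7.15
tool_pos: [0.6018, 0.0873, 0.1361]
tcp_rot: [-0.185, 0.983, 0.004, 0.01]
ft_force: [4.3, 0.7, -11.6]
opening: 0.0137
```

```bash
python3 -c "
from rig import r
from h import *
s=r.get_state()
go(s,[.6025,.0875,.136],1.361);print(s['wrist_torque'],s['joint_positions'])"
```

```text
pos [0.6018 0.0873 0.1361] yang 1.9421088199265808 tilt [0.0179 0.0122] shift cm [-0.0667 -0.0074  0.014 ] turn 0.5811088199265808 F [  4.3092   0.6838 -11.5896] open 0.013711827072651927 t 7.15
[ 0.0937 -0.9062 -0.049 ] [-0.5612  0.3886  0.402   1.8552 -0.199   0.9156  1.8749]
```

Request:
arm_command --plan "0 0 -0.02 0.14;0 0 -0.02 0.14;0 0 -0.02 0.14;0 0 -0.02 0.14;0 0 -0.02 0.14;0 0 -0.02 0.14;0 0 -0.02 0.14;0 0 -0.02 0.14"

```text
time: 7.95
tool_pos: [0.6021, 0.0863, 0.1364]
tcp_rot: [0.379, 0.925, 0.009, 0.007]
ft_force: [5.2, -1.3, -11.8]
opening: 0.0138
```

```bash
python3 -c "
from rig import r
from h import *
s=r.get_state()
go(s,[.6025,.0875,.136],1.361-1.55);print(s['wrist_torque'],s['joint_positions'])"
```

```text
pos [0.6021 0.0863 0.1364] yang 0.7936564283991414 tilt [0.0191 0.0108] shift cm [0.0561 0.1153 0.0375] turn 0.9826564283991415 F [  5.2124  -1.273  -11.8442] open 0.013756080510167183 t 7.95
[-0.6838 -1.0328  0.0076] [-0.7598  0.4365  0.6719  1.8666 -0.3439  0.9328  0.8628]
```

Request:
arm_command --plan "0.02 0.04 -0.01 0.14;0.02 0.04 -0.01 0.14;0 0.02 -0.01 0.14;0 0 -0.01 0.14;0 0 -0.01 0.14;0 0 -0.01 0.14;0 0 -0.01 0.12"

```text
time: 8.65
tool_pos: [0.6013, 0.0855, 0.1354]
tcp_rot: [0.777, 0.63, 0.009, 0.003]
ft_force: [3.8, -1.8, -12.2]
opening: 0.0139
```

```bash
python3 -c "
from rig import r
from h import *
s=r.get_state()
go(s,[.6025,.0875,.136],1.361-1.57);print(s['wrist_torque'],s['joint_positions'])
f=lambda i:(255*((i/255.)**.45)).astype(np.uint8)
w=r.capture('wrist')['img'];g=r.capture('side')['img'][110:240,220:360]
cv2.imwrite('pics/z9.png',np.hstack([f(cv2.resize(w,(480,300))),f(cv2.resize(g,(323,300),interpolation=2))]))"
```

```text
pos [0.6013 0.0855 0.1354] yang -0.2076787506932377 tilt [0.0178 0.0065] shift cm [ 0.2197  0.0728 -0.0554] turn 0.001321249306762251 F [  3.8166  -1.8221 -12.2072] open 0.01391323310903549 t 8.65
[-0.9774 -0.8068 -0.0191] [-0.9285  0.5251  0.9278  1.8758 -0.5119  0.9766  0.0178]
```

View pics/z9.png

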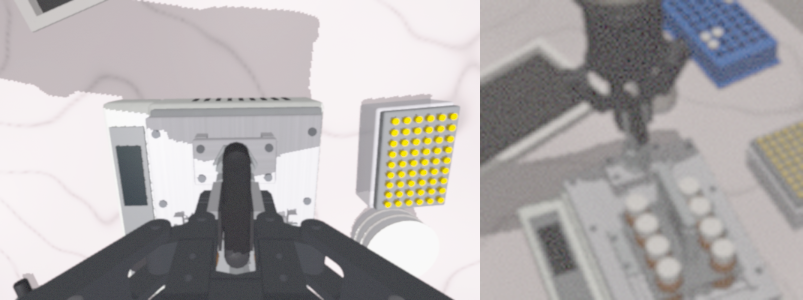

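Request:
arm_command --plan "0.1 0 0.3 0;0.1 0 0.25 0;0 0 0 0"

```text
time: 9.05
tool_pos: [0.6016, 0.086, 0.1305]
tcp_rot: [0.774, 0.633, 0.008, 0.004]
ft_force: [1.5, -1.6, -1.2]
opening: 0.0141
```

```bash
python3 -c "
from rig import r
from h import *
s=r.get_state()
go(s,[.6025,.0875,.130],1.361-1.57);print(s['wrist_torque'])"
```

```text
pos [0.6016 0.086  0.1305] yang -0.19902896373462636 tilt [0.0171 0.0049] shift cm [0.1644 0.0534 0.052 ] turn 0.009971036265373767 F [ 1.4541 -1.5569 -1.2184] open 0.014126537809197422 t 9.05
[-0.8196  0.1424 -0.0984]
```

Request:
arm_command --plan "0 0 0 0;0 0 0 0;0 0 0 0;0 0 -3 0;0 0 -4 0;0 0 -4 0;0 0 0 0" --fingers -1

```text
time: 9.75
tool_pos: [0.5996, 0.0867, 0.2446]
tcp_rot: [0.772, 0.636, 0.009, 0.002]
ft_force: [0.6, -0.0, -1.0]
opening: 0.0855
```

```bash
python3 -c "
from rig import r
from h import *
s=r.get_state()
go(s,[.578,-.0275,.22],1.361-1.57);print(s['wrist_torque'])
f=lambda i:(255*((i/255.)**.45)).astype(np.uint8)
w=r.capture('wrist');cs=r.capture('side');g=cs['img'][110:240,220:360]
import pickle;pickle.dump((s,w,cs),open('w10.pkl','wb'))
cv2.imwrite('pics/z10.png',np.hstack([f(cv2.resize(w['img'],(480,300))),f(cv2.resize(g,(323,300),interpolation=2))]))"
```

```text
pos [0.5996 0.0867 0.2446] yang -0.19305570583385417 tilt [0.016  0.0077] shift cm [-11.6451   0.0353   2.3336] turn 0.015944294166145845 F [ 0.574  -0.047  -1.0332] open 0.08550355927778336 t 9.75
[-0.058  -0.0179 -0.0612]
```

View pics/z10.png

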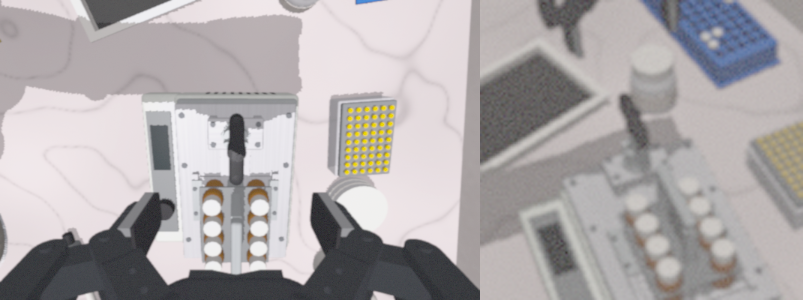

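Request:
arm_command --plan "-3.9 0 0 0.016;-3.9 0 0 0;-3.8 0 0 0;0 0 3 0;0 0 0 0"

```text
time: 10.35
tool_pos: [0.5721, -0.0272, 0.2047]
tcp_rot: [0.775, 0.632, 0.005, -0.0]
ft_force: [0.1, 1.0, -0.1]
opening: 0.0853
```

```bash
python3 -c "
from rig import r
from h import *
import pickle
s0,w0,c0=pickle.load(open('w10.pkl','rb'))
print('bar side pred',pix(c0,[.602,.0875,.179]),pix(c0,[.602,.0875,.168]))
s=r.get_state()
go(s,[.578,-.0275,.132],1.361-1.57)
f=lambda i:(255*((i/255.)**.45)).astype(np.uint8)
w=r.capture('wrist');pickle.dump((s,w),open('w11.pkl','wb'))
print(pix(w,[.578,-.0275,.191],s),pix(w,[.578+.0085,-.0275+.040,.191],s),pix(w,[.578-.0085,-.0275-.040,.191],s))
cv2.imwrite('pics/z11.png',f(w['img']))"
```

```text
bar side pred [285.8766 160.3808] [286.1316 163.5105]
pos [ 0.5721 -0.0272  0.2047] yang -0.20302140347637565 tilt [0.0069 0.0066] shift cm [0.031  0.5491 7.2691] turn 0.005978596523624535 F [ 0.1226  0.9671 -0.1479] open 0.08531440070427984 t 10.35
[325.0613 223.9162] [326.2399 155.2725] [324.0103 285.1283]
```

View pics/z11.png

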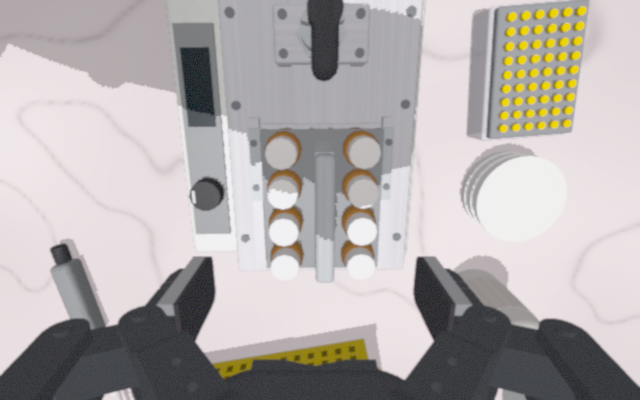

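Request:
arm_command --plan "0 0.5 2.5 0.006;0 0 2.5 0;0 0 2.0 0;0 0 0 0;0 0 0 0"

```text
time: 10.9
tool_pos: [0.5818, -0.0259, 0.1386]
tcp_rot: [0.776, 0.631, 0.006, 0.001]
ft_force: [0.3, 0.5, 0.0]
opening: 0.0849
```

```bash
python3 -c "
from rig import r
from h import *
s=r.get_state()
go(s,[.578,-.0275,.132],1.361-1.57)
c=r.capture('top')
for p in((411,213),(411,297)): print(onz(c,p,.095))
d=np.array([-.2085,-.978,0]);e=np.array([.978,-.2085,0]);o=np.array([.578,-.0275,0])
for k in(0,.07,.08): print(k,o+d*(k+.068)+e*.05,o+d*(k+.068)-e*.05)
f=lambda i:(255*((i/255.)**.45)).astype(np.uint8)
w=r.capture('wrist')
cv2.imwrite('pics/z12.png',f(w['img']))"
```

```text
pos [ 0.5818 -0.0259  0.1386] yang -0.2058789925192242 tilt [0.0112 0.0057] shift cm [-0.235  -0.3485  0.6526] turn 0.003121007480775928 F [0.3016 0.5008 0.0252] open 0.08491127325518272 t 10.9
[ 0.5972 -0.2573  0.095 ]
[ 0.3522 -0.2546  0.095 ]
0 [ 0.6127 -0.1044  0.    ] [ 0.5149 -0.0836  0.    ]
0.07 [ 0.5981 -0.1729  0.    ] [ 0.5003 -0.152   0.    ]
0.08 [ 0.596  -0.1827  0.    ] [ 0.4982 -0.1618  0.    ]
```

View pics/z12.png

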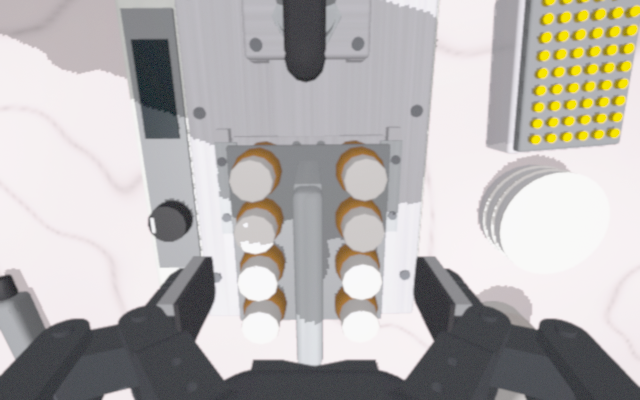

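Request:
arm_command --plan "-0.2 -0.35 0.6 0;0 0 0 0;0 0 0 0"

```text
time: 11.3
tool_pos: [0.5789, -0.0267, 0.1344]
tcp_rot: [0.776, 0.631, 0.008, 0.002]
ft_force: [0.3, 0.3, 0.4]
opening: 0.0855
```

```bash
python3 -c "
from rig import r
from h import *
s=r.get_state()
go(s,[.578,-.0275,.132],1.361-1.57)"
```

```text
pos [ 0.5789 -0.0267  0.1344] yang -0.20487915383866595 tilt [0.0148 0.0071] shift cm [-0.1008 -0.0781  0.2405] turn 0.004120846161334235 F [0.3297 0.2646 0.391 ] open 0.08546696072376939 t 11.3
```

Request:
arm_command --plan "0 -0.07 0.1 0;0 0 0 0;0 0 0 0;0 0 0 0;0 0 0 0" --fingers 1 --force 60

```text
time: 11.8
tool_pos: [0.5785, -0.0265, 0.1339]
tcp_rot: [0.776, 0.631, 0.008, 0.002]
ft_force: [3.6, 0.2, 0.9]
opening: 0.0125
```

```bash
python3 -c "
from rig import r
from h import *
s=r.get_state()
go(s,[.578,-.0275,.132],1.361-1.57);print(s['wrist_torque'])
f=lambda i:(255*((i/255.)**.45)).astype(np.uint8)
w=r.capture('wrist')['img'];g=r.capture('side')['img'][110:290,210:390]
cv2.imwrite('pics/z13.png',np.hstack([f(cv2.resize(w,(480,300))),f(cv2.resize(g,(300,300),interpolation=2))]))"
```

```text
pos [ 0.5785 -0.0265  0.1339] yang -0.2050185748257514 tilt [0.0156 0.0074] shift cm [-0.1068 -0.0322  0.1909] turn 0.0039814251742487095 F [3.6469 0.1917 0.907 ] open 0.01247052105548273 t 11.8
[-0.1755 -0.5574 -0.0355]
```

View pics/z13.png

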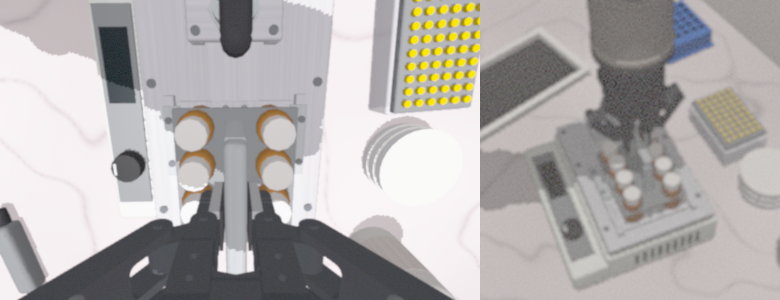

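Request:
arm_command --plan "-1.5 0 0 0;-1.5 0 0 0"

```text
time: 12.1
tool_pos: [0.5739, -0.0534, 0.1339]
tcp_rot: [0.774, 0.633, 0.01, 0.002]
ft_force: [-0.4, 17.1, 24.3]
opening: 0.0109
```

```bash
cat > sl.py <<'E'
from rig import r
from h import *
s=r.get_state();o=np.array([.5785,-.0265]);d=s["tool_pos"][:2]-o
ya=np.array([.2085,.978]);xa=np.array([.978,-.2085])
print("slid",-d@ya,"lat",d@xa,"z",s["tool_pos"][2]);go(s,[*(o-.078*ya),.134],1.361-1.57);print(s["wrist_torque"])
E
python3 sl.py
```

```text
slid 0.02724584331978012 lat 0.0010586825674220915 z 0.13387020441329844
pos [ 0.5739 -0.0534  0.1339] yang -0.20083448998851952 tilt [0.017  0.0094] shift cm [-5.0734 -0.1524 -0.0792] turn 0.008165510011480581 F [-0.3913 17.1431 24.267 ] open 0.010931279807752605 t 12.1
[ 4.2751  0.075  -0.0845]
```

```bash
python3 -c "
from rig import r
from h import *
f=lambda i:(255*((i/255.)**.45)).astype(np.uint8)
w=r.capture('wrist')['img'];g=r.capture('side')['img'][110:290,210:390]
cv2.imwrite('pics/z14.png',np.hstack([f(cv2.resize(w,(480,300))),f(cv2.resize(g,(300,300),interpolation=2))]))
s=r.get_state();print(s['ft_force'],s['wrist_torque'],s['opening'],s['qvel'])"
```

```text
[ 2.4645 -3.3781  2.9968] [-0.8345 -0.5065 -0.0181] 0.011211084098246452 [-0.0129  0.0063 -0.0036 -0.0052  0.0096 -0.0106 -0.0285]
```

View pics/z14.png

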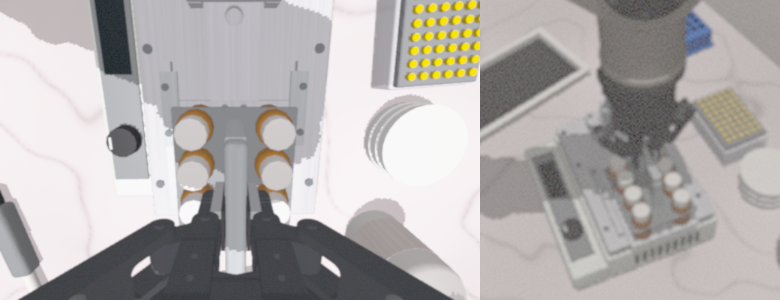

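Request:
arm_command --plan "-1 -0.02 -0.03 0;-1 -0.02 -0.03 0;-1 -0.02 0 0.004;-1 -0.02 0 0.004"

```text
time: 12.6
tool_pos: [0.566, -0.0918, 0.1345]
tcp_rot: [0.777, 0.63, 0.012, 0.0]
ft_force: [8.0, 41.6, 13.7]
opening: 0.0108
```

```bash
python3 sl.py
```

```text
slid 0.06650493643652462 lat 0.0014159385875623742 z 0.13446772397653228
pos [ 0.566  -0.0918  0.1345] yang -0.208733376829907 tilt [0.0191 0.0145] shift cm [-1.1496 -0.1438  0.0236] turn 0.00026662317009318315 F [ 8.0045 41.6145 13.7469] open 0.010750670332101395 t 12.6
[ 8.6278 -1.3713  0.0122]
```

```bash
python3 -c "
from rig import r
from h import *
f=lambda i:(255*((i/255.)**.45)).astype(np.uint8)
w=r.capture('wrist')['img'];g=r.capture('side')['img'][110:290,210:390]
cv2.imwrite('pics/z15.png',np.hstack([f(cv2.resize(w,(480,300))),f(cv2.resize(g,(300,300),interpolation=2))]))
s=r.get_state();print(s['ft_force'],s['wrist_torque'],s['opening'],s['qvel'])"; python3 sl.py
```

```text
[ 6.255  22.8741 10.0863] [ 4.3885 -0.9714  0.2565] 0.010774428329834116 [-0.014   0.0022  0.     -0.0013  0.0173 -0.0057 -0.0127]
slid 0.06653134242771815 lat 0.0014265562003054069 z 0.1344359260381663
pos [ 0.566  -0.0919  0.1344] yang -0.2081630992366543 tilt [0.0191 0.0143] shift cm [-1.1468 -0.1455  0.0207] turn 0.0008369007633457493 F [ 6.255  22.8741 10.0863] open 0.010774428329834116 t 12.7
[ 4.3885 -0.9714  0.2565]
```

View pics/z15.png

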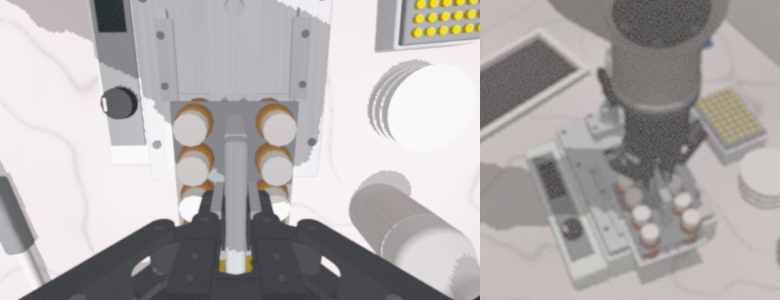

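Request:
arm_command --plan "0 0.04 -0.08 0;-0.5 0.02 -0.02 0;-0.5 0 -0.02 0"

```text
time: 13.0
tool_pos: [0.5659, -0.0917, 0.1345]
tcp_rot: [0.774, 0.633, 0.015, -0.005]
ft_force: [3.6, 36.5, 11.9]
opening: 0.0108
```

```bash
python3 sl.py
```

```text
slid 0.06636755099667424 lat 0.0012742580127522321 z 0.1344721610026862
pos [ 0.5659 -0.0917  0.1345] yang -0.19975678235332753 tilt [0.0175 0.0272] shift cm [-1.1624 -0.1399  0.0105] turn 0.009243217646672575 F [ 3.64   36.4605 11.8598] open 0.010845226728505082 t 13.0
[ 7.0919 -0.5143  0.0036]
```

```bash
python3 -c "
from rig import r
from h import *
c=r.capture('top');i=c['img']
cv2.imwrite('pics/t16.png',cv2.resize(i[120:300,270:480],None,fx=3.5,fy=3.5,interpolation=2))
f=lambda i:(255*((i/255.)**.45)).astype(np.uint8)
w=r.capture('wrist')['img'];cv2.imwrite('pics/w16.png',f(w))
g=r.capture('side')['img'][90:300,210:450];cv2.imwrite('pics/s16.png',f(cv2.resize(g,None,fx=3,fy=2.8,interpolation=2)))
"; python3 sl.py
```

```text
slid 0.06633479245359722 lat 0.0012358869014952537 z 0.13448374149995393
pos [ 0.5659 -0.0916  0.1345] yang -0.19970962811974996 tilt [0.0175 0.0272] shift cm [-1.1657 -0.1362  0.0117] turn 0.00929037188025017 F [ 3.4868 30.1269  7.7815] open 0.011005911283991756 t 13.15
[ 6.0629 -0.6217  0.003 ]
```

View pics/t16.png

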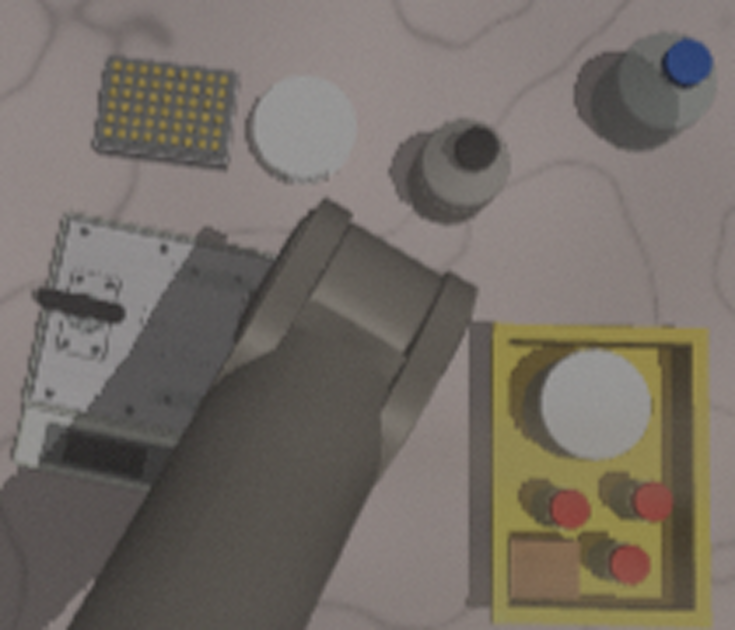

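View pics/w16.png

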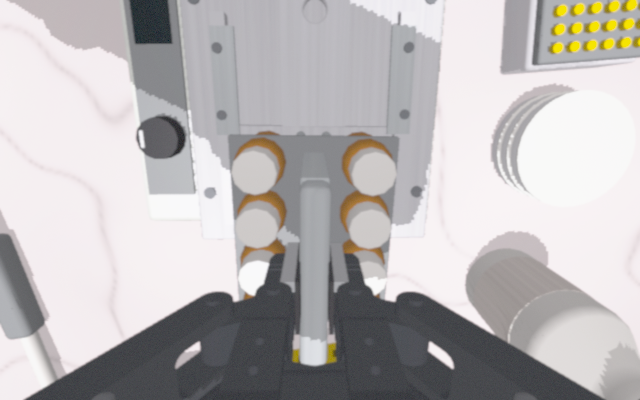

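View pics/s16.png

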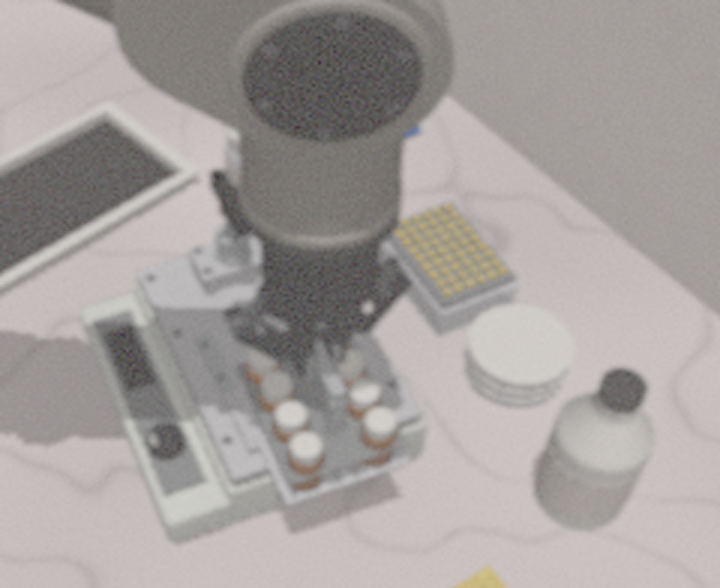

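Request:
arm_command --plan "0.2 0 -0.05 0;0 0 0 0"

```text
time: 13.35
tool_pos: [0.5661, -0.0889, 0.1345]
tcp_rot: [0.773, 0.634, 0.015, -0.006]
ft_force: [1.4, 4.2, -0.7]
opening: 0.0109
```

```bash
python3 sl.py
```

```text
slid 0.0635936340984499 lat 0.000844264706832297 z 0.13454029010565222
pos [ 0.5661 -0.0889  0.1345] yang -0.19819803908724817 tilt [0.0168 0.028 ] shift cm [-1.4402 -0.1021  0.0087] turn 0.010801960912751873 F [ 1.4052  4.2219 -0.6849] open 0.01090590874655344 t 13.35
[ 0.4389 -0.3506 -0.0592]
```

Unloaded. Release so the carrier settles flat, rise, and see how the tilt responds to free moves.

Request:
arm_command --plan "0 0 0 0;0 0 0 0;0 0 0 0;0 0 -3 0;0 0 -3 0" --fingers -1

```text
time: 13.85
tool_pos: [0.5622, -0.0936, 0.1931]
tcp_rot: [0.775, 0.632, 0.012, -0.006]
ft_force: [-0.2, 1.1, 0.8]
opening: 0.0817
```

```bash
python3 sl.py;python3 -c "
from rig import r
from h import *
s=r.get_state();print(s['joint_positions'],s['tau'])
f=lambda i:(255*((i/255.)**.45)).astype(np.uint8)
w=r.capture('wrist')['img'];g=r.capture('side')['img'][110:290,210:390]
cv2.imwrite('pics/z17.png',np.hstack([f(cv2.resize(w,(480,300))),f(cv2.resize(g,(300,300),interpolation=2))]))"
```

```text
slid 0.06902136283559585 lat -0.001996921096984569 z 0.19310127893637224
pos [ 0.5622 -0.0936  0.1931] yang -0.20228209983726464 tilt [0.0107 0.0253] shift cm [-1.0578  0.1608  5.8847] turn 0.006717900162735546 F [-0.1596  1.071   0.7707] open 0.08170785177267803 t 13.85
[-0.0336 -0.0066 -0.0486]
[-0.711   0.3941  1.0052  1.8953 -0.4123  1.061   0.2643] [  4.9988 -53.6012  14.564  -38.0146  -1.4401  -1.7865   1.1235]
```

View pics/z17.png

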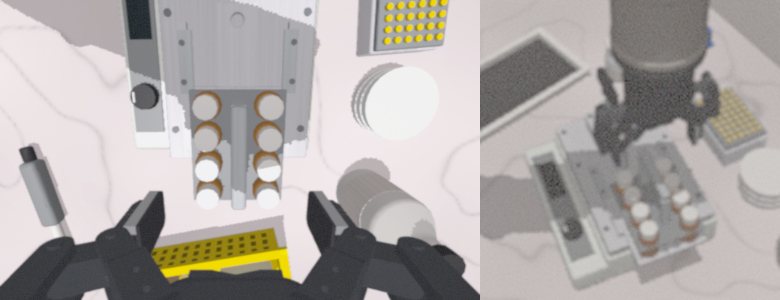

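Request:
arm_command --plan "4 0 -2 0;4 0 0 0"

```text
time: 14.15
tool_pos: [0.5793, -0.0211, 0.2192]
tcp_rot: [0.778, 0.628, 0.015, -0.004]
ft_force: [0.2, -0.1, -0.0]
opening: 0.0854
```

```bash
python3 sl.py
```

```text
slid -0.005470185416470268 lat -0.000332687312302184 z 0.2192152119942703
pos [ 0.5793 -0.0211  0.2192] yang -0.21271801703979346 tilt [0.0179 0.0255] shift cm [-8.588  -0.0479  8.2784] turn -0.003718017039793464 F [ 0.1849 -0.1388 -0.0377] open 0.08536999567192911 t 14.15
[-0.0006  0.0048  0.0162]
```

Request:
arm_command --plan "-4 0 0 0;-4 0 0 0"

```text
time: 14.35
tool_pos: [0.5657, -0.0884, 0.2158]
tcp_rot: [0.772, 0.635, 0.015, -0.005]
ft_force: [-0.2, -1.3, -0.2]
opening: 0.085
```

```bash
python3 sl.py
```

```text
slid 0.06318730467249996 lat 0.0004233732651838011 z 0.21581092720305398
pos [ 0.5657 -0.0884  0.2158] yang -0.19422147226223055 tilt [0.0174 0.0269] shift cm [-1.7224 -0.1627  8.1322] turn 0.014778527737769442 F [-0.212  -1.3322 -0.1526] open 0.08503036992865641 t 14.35
[-0.0979  0.0365 -0.0099]
```

Request:
arm_command --plan "0 -4 0 0;0 -4 0 0;0 0 0 0"

```text
time: 14.65
tool_pos: [0.4825, -0.0827, 0.2126]
tcp_rot: [0.777, 0.629, 0.013, -0.004]
ft_force: [0.8, -0.2, -0.1]
opening: 0.0853
```

```bash
python3 sl.py
```

```text
slid 0.07493809636526287 lat -0.08219825566157556 z 0.21256698827823453
pos [ 0.4825 -0.0827  0.2126] yang -0.2095900610090279 tilt [0.0155 0.0233] shift cm [-0.5163  8.1388  7.9299] turn -0.0005900610090279201 F [ 0.7956 -0.2332 -0.0858] open 0.08532838379631676 t 14.65
[0.0376 0.0275 0.0336]
```

Request:
arm_command --plan "0 4 0 0;0 4 0 0;0 0 0 0"

```text
time: 14.95
tool_pos: [0.5633, -0.0955, 0.2134]
tcp_rot: [0.775, 0.632, 0.017, -0.007]
ft_force: [-0.1, -0.2, 0.3]
opening: 0.0852
```

```bash
python3 sl.py
```

```text
slid 0.07065870835020222 lat -0.000498504801802378 z 0.21339909607664115
pos [ 0.5633 -0.0955  0.2134] yang -0.20235145737037852 tilt [0.0188 0.0321] shift cm [-1.0136 -0.0507  7.909 ] turn 0.006648542629621446 F [-0.0947 -0.159   0.3061] open 0.0851792689468277 t 14.95
[-0.0715  0.0281 -0.0057]
```

```bash
cat > st.py <<'E'
from rig import r
from h import *
import sys
def p(s):
    M=R.from_quat(s["tcp_rot"]).as_matrix();print(f"t {s['time']:.2f}",s["tool_pos"],"tilt",M[:2,2],"yang %.4f"%np.arctan2(M[1,1],M[0,1]),"F",s["ft_force"])
p(r.get_state())
for i in range(int(sys.argv[1])): r.capture("top");p(r.get_state())
E
python3 st.py 2
```

```text
t 14.95 [ 0.5633 -0.0955  0.2134] tilt [0.0188 0.0321] yang -0.2024 F [-0.0947 -0.159   0.3061]
t 15.00 [ 0.5613 -0.0956  0.2133] tilt [0.0176 0.0325] yang -0.2034 F [-0.7832 -1.3923 -0.2044]
t 15.05 [ 0.56   -0.0957  0.2134] tilt [0.0171 0.033 ] yang -0.2042 F [-0.2671 -0.0301 -0.2159]
```

Request:
arm_command --plan "0 -5 0 0"

```text
time: 15.15
tool_pos: [0.5137, -0.0886, 0.2123]
tcp_rot: [0.776, 0.63, 0.015, -0.005]
ft_force: [-1.1, 0.6, 3.4]
opening: 0.0859
```

```bash
python3 st.py 3
```

```text
t 15.15 [ 0.5137 -0.0886  0.2123] tilt [0.0167 0.0256] yang -0.2077 F [-1.1085  0.6412  3.3775]
t 15.20 [ 0.5032 -0.0857  0.2099] tilt [0.0096 0.0338] yang -0.2070 F [-7.8962 -5.3217 -4.0363]
t 15.25 [ 0.506  -0.0847  0.2111] tilt [0.0124 0.0362] yang -0.2048 F [0.1733 0.0845 0.5316]
t 15.30 [ 0.5088 -0.0844  0.2122] tilt [0.0156 0.0363] yang -0.2033 F [ 1.4655  0.0207 -0.212 ]
```

Request:
arm_command --plan "0 0 -5 0"

```text
time: 15.4
tool_pos: [0.5052, -0.0847, 0.259]
tcp_rot: [0.775, 0.632, 0.015, -0.011]
ft_force: [1.0, 1.8, 2.9]
opening: 0.0853
```

```bash
python3 st.py 3
```

```text
t 15.40 [ 0.5052 -0.0847  0.259 ] tilt [0.0086 0.0353] yang -0.2018 F [0.9593 1.7834 2.9466]
t 15.45 [ 0.5087 -0.0879  0.268 ] tilt [0.018  0.0364] yang -0.2058 F [ 5.6086 -6.6526 11.6694]
t 15.50 [ 0.5097 -0.0871  0.2662] tilt [0.0209 0.038 ] yang -0.2041 F [ 0.956   0.0159 -1.0424]
t 15.55 [ 0.5092 -0.0862  0.2643] tilt [0.0197 0.0385] yang -0.2027 F [ 0.3429  0.182  -0.4692]
```

Request:
arm_command --plan "-5 0 0 0"

```text
time: 15.65
tool_pos: [0.5011, -0.1293, 0.262]
tcp_rot: [0.771, 0.636, 0.021, -0.009]
ft_force: [1.8, 0.2, -0.6]
opening: 0.0856
```

```bash
python3 st.py 3
```

```text
t 15.65 [ 0.5011 -0.1293  0.262 ] tilt [0.0201 0.0405] yang -0.1919 F [ 1.7684  0.2185 -0.605 ]
t 15.70 [ 0.4974 -0.1413  0.2623] tilt [0.0214 0.0383] yang -0.2039 F [-5.9242 -8.134  -1.3632]
t 15.75 [ 0.4974 -0.1401  0.2621] tilt [0.0206 0.0382] yang -0.2083 F [-1.0535 -1.053   0.4983]
t 15.80 [ 0.4981 -0.1378  0.2619] tilt [0.02   0.0387] yang -0.2073 F [-0.2468  1.4399  0.4925]
```

Request:
arm_command --plan "5 0 0 0"

```text
time: 15.9
tool_pos: [0.507, -0.0944, 0.2638]
tcp_rot: [0.78, 0.626, 0.02, -0.008]
ft_force: [1.6, 0.4, -0.8]
opening: 0.0852
```

```bash
python3 st.py 3
```

```text
t 15.90 [ 0.507  -0.0944  0.2638] tilt [0.0207 0.038 ] yang -0.2180 F [ 1.6306  0.3864 -0.7835]
t 15.95 [ 0.5095 -0.0825  0.2635] tilt [0.0194 0.0397] yang -0.2065 F [3.8953 8.8155 1.1914]
t 16.00 [ 0.5092 -0.0834  0.2634] tilt [0.019  0.0397] yang -0.2017 F [ 0.9875  0.2941 -0.4115]
t 16.05 [ 0.5088 -0.0856  0.2634] tilt [0.0192 0.0392] yang -0.2024 F [-0.4748  0.1339  1.8405]
```

Request:
arm_command --plan "0 5 0 0"

```text
time: 16.15
tool_pos: [0.5477, -0.0916, 0.2664]
tcp_rot: [0.774, 0.633, 0.023, -0.011]
ft_force: [0.1, 1.8, 4.1]
opening: 0.0854
```

```bash
python3 st.py 3
```

```text
t 16.15 [ 0.5477 -0.0916  0.2664] tilt [0.0217 0.0457] yang -0.2003 F [0.119  1.7843 4.1326]
t 16.20 [ 0.5549 -0.0931  0.2631] tilt [0.0183 0.0349] yang -0.1991 F [ 4.0535 11.1331 -0.9385]
t 16.25 [ 0.5524 -0.0939  0.2629] tilt [0.0167 0.0328] yang -0.2020 F [-1.3415 -0.2828 -0.9659]
t 16.30 [ 0.5505 -0.0949  0.2634] tilt [0.0167 0.0335] yang -0.2045 F [-1.2112 -1.4373  0.6574]
```

Request:
arm_command --plan "0 -3 0 0;0 -3 0 0;0 0 0 0"

```text
time: 16.6
tool_pos: [0.4901, -0.0848, 0.2607]
tcp_rot: [0.776, 0.63, 0.015, -0.008]
ft_force: [0.4, -0.2, 0.1]
opening: 0.0852
```

```bash
python3 st.py 3
```

```text
t 16.60 [ 0.4901 -0.0848  0.2607] tilt [0.013  0.0301] yang -0.2075 F [ 0.3857 -0.1903  0.1243]
t 16.65 [ 0.4915 -0.0848  0.2612] tilt [0.0142 0.0297] yang -0.2070 F [ 1.4304 -0.493   0.013 ]
t 16.70 [ 0.4925 -0.0851  0.2616] tilt [0.015  0.0287] yang -0.2074 F [-0.4068  0.6067 -0.206 ]
t 16.75 [ 0.4931 -0.0855  0.2618] tilt [0.0152 0.0273] yang -0.2082 F [ 0.0186 -0.4555 -0.1341]
```

Request:
arm_command --plan "0 5 0 0"

```text
time: 16.85
tool_pos: [0.5253, -0.0906, 0.2661]
tcp_rot: [0.777, 0.63, 0.018, -0.007]
ft_force: [-0.4, 1.5, 3.9]
opening: 0.0854
```

```bash
python3 st.py 2
```

```text
t 16.85 [ 0.5253 -0.0906  0.2661] tilt [0.0186 0.0328] yang -0.2081 F [-0.3568  1.4663  3.9398]
t 16.90 [ 0.5315 -0.0922  0.2639] tilt [0.0162 0.0216] yang -0.2076 F [2.7692 8.3659 0.4465]
t 16.95 [ 0.5293 -0.0932  0.2636] tilt [0.0143 0.019 ] yang -0.2107 F [-2.005  -0.2008 -0.5243]
```

Request:
arm_command --plan "0 -3 0 0;0 -3 0 0;0 0 0 0"

```text
time: 17.25
tool_pos: [0.4791, -0.0875, 0.2653]
tcp_rot: [0.781, 0.625, 0.008, -0.001]
ft_force: [-0.0, 0.9, -0.5]
opening: 0.0852
```

```bash
python3 st.py 2
```

```text
t 17.25 [ 0.4791 -0.0875  0.2653] tilt [0.0117 0.0113] yang -0.2217 F [-0.0126  0.8504 -0.4594]
t 17.30 [ 0.4801 -0.0868  0.2654] tilt [0.0118 0.01  ] yang -0.2199 F [ 0.2086  1.1747 -0.214 ]
t 17.35 [ 0.4807 -0.0866  0.2654] tilt [0.0117 0.0082] yang -0.2194 F [ 0.7674  0.3243 -0.3883]
```

Request:
arm_command --plan "0 5 0 0"

```text
time: 17.45
tool_pos: [0.4961, -0.0899, 0.2696]
tcp_rot: [0.782, 0.623, 0.007, -0.004]
ft_force: [-0.9, 0.6, 2.1]
opening: 0.0854
```

```bash
python3 st.py 2
```

```text
t 17.45 [ 0.4961 -0.0899  0.2696] tilt [0.0063 0.0148] yang -0.2254 F [-0.851   0.5541  2.1404]
t 17.50 [ 0.5001 -0.0888  0.2688] tilt [0.0043 0.0043] yang -0.2211 F [1.7307 2.6628 0.739 ]
t 17.55 [ 0.4988 -0.0899  0.2684] tilt [0.0027 0.0005] yang -0.2246 F [ 0.2238  0.8322 -0.5081]
```

Request:
arm_command --plan "0 -3 0 0;0 -3 0 0;0 0 0 0"

```text
time: 17.85
tool_pos: [0.4603, -0.0841, 0.271]
tcp_rot: [0.785, 0.619, -0.007, -0.003]
ft_force: [0.4, -0.6, -0.1]
opening: 0.0854
```

```bash
python3 st.py 2
```

```text
t 17.85 [ 0.4603 -0.0841  0.271 ] tilt [-0.0151 -0.0036] yang -0.2350 F [ 0.3511 -0.5864 -0.118 ]
t 17.90 [ 0.4614 -0.0833  0.2711] tilt [-0.0147 -0.0054] yang -0.2325 F [0.7978 1.1287 0.715 ]
t 17.95 [ 0.4618 -0.083   0.2711] tilt [-0.015 -0.007] yang -0.2319 F [ 0.614  -0.228  -0.7358]
```

Request:
arm_command --plan "0 5 0 -0.012"

```text
time: 18.05
tool_pos: [0.4718, -0.0849, 0.2744]
tcp_rot: [0.784, 0.62, -0.01, -0.009]
ft_force: [-1.2, 0.7, 0.4]
opening: 0.0855
```

```bash
python3 st.py 2
```

```text
t 18.05 [ 0.4718 -0.0849  0.2744] tilt [-0.026   0.0018] yang -0.2324 F [-1.1649  0.7314  0.3655]
t 18.10 [ 0.475  -0.0835  0.274 ] tilt [-0.0278 -0.0085] yang -0.2273 F [1.641  2.5614 1.7546]
t 18.15 [ 0.474  -0.0846  0.2738] tilt [-0.029  -0.0126] yang -0.2318 F [0.9082 0.1521 0.6858]
```

Request:
arm_command --plan "0 5 0 -0.012"

```text
time: 18.25
tool_pos: [0.4885, -0.0892, 0.2767]
tcp_rot: [0.785, 0.619, -0.015, -0.008]
ft_force: [-1.1, 0.7, 1.2]
opening: 0.0851
```

```bash
python3 st.py 2; sed -i 's/go(s,.*134\],/go(s,[.565,-.090,.134],/' sl.py; python3 sl.py
```

```text
t 18.25 [ 0.4885 -0.0892  0.2767] tilt [-0.0338 -0.0055] yang -0.2349 F [-1.1053  0.6976  1.1559]
t 18.30 [ 0.4923 -0.0878  0.276 ] tilt [-0.0354 -0.0146] yang -0.2294 F [0.7229 3.2296 0.771 ]
t 18.35 [ 0.491  -0.0883  0.2758] tilt [-0.0363 -0.0163] yang -0.2324 F [0.5975 0.927  0.2701]
slid 0.07869117095794877 lat -0.07266515180147798 z 0.27581916256479516
pos [ 0.491  -0.0883  0.2758] yang -0.23239779589313353 tilt [-0.0363 -0.0163] shift cm [ 1.8768  7.682  13.9049] turn -0.02339779589313351 F [0.5975 0.927  0.2701] open 0.08491727657380634 t 18.35
[ 0.053  -0.052   0.0314]
```

Request:
arm_command --plan "0.5 3 3 0;0.5 2.5 2.5 0;0 0 0 0"

```text
time: 18.65
tool_pos: [0.539, -0.0906, 0.2256]
tcp_rot: [0.784, 0.621, -0.022, -0.003]
ft_force: [-0.1, -0.4, 0.8]
opening: 0.0852
```

```bash
python3 st.py 1;python3 sl.py; python3 -c "
from rig import r
print(r.get_state()['joint_positions'].round(3))"
```

```text
t 18.65 [ 0.539  -0.0906  0.2256] tilt [-0.0375 -0.0233] yang -0.2317 F [-0.1393 -0.3792  0.7676]
t 18.70 [ 0.5383 -0.0911  0.2271] tilt [-0.0367 -0.0228] yang -0.2326 F [-0.5703 -0.9724 -0.3036]
slid 0.07152279692354083 lat -0.025869105163028497 z 0.22714774023458414
pos [ 0.5383 -0.0911  0.2271] yang -0.23258106750010193 tilt [-0.0367 -0.0228] shift cm [1.0015 2.8576 9.2056] turn -0.023581067500101804 F [-0.5703 -0.9724 -0.3036] open 0.08515527674388441 t 18.7
[-0.0001 -0.0253 -0.0752]
[-0.858  0.381  1.149  1.88  -0.345  1.153  0.185]
```

Request:
arm_command --plan "0 0 4 -0.02;0 0 -4 0;0 0 4 0;0 0 -4 0"

```text
time: 19.1
tool_pos: [0.5313, -0.0925, 0.2224]
tcp_rot: [0.779, 0.626, -0.028, -0.004]
ft_force: [-0.3, 2.3, 1.9]
opening: 0.0854
```

```bash
python3 st.py 2
```

```text
t 19.10 [ 0.5313 -0.0925  0.2224] tilt [-0.0488 -0.0289] yang -0.2177 F [-0.2812  2.3186  1.9475]
t 19.15 [ 0.5376 -0.0953  0.2339] tilt [-0.0347 -0.0292] yang -0.2194 F [ 5.5858 -3.5311 11.5657]
t 19.20 [ 0.5392 -0.0952  0.2336] tilt [-0.0302 -0.0283] yang -0.2182 F [ 0.8494 -0.2997  0.357 ]
```

Request:
arm_command --plan "0.2 2.8 0 0;0 0 0 0"

```text
time: 19.4
tool_pos: [0.5676, -0.0995, 0.2365]
tcp_rot: [0.78, 0.626, -0.019, 0.003]
ft_force: [0.3, -0.1, 0.5]
opening: 0.0856
```

```bash
python3 st.py 2
```

```text
t 19.40 [ 0.5676 -0.0995  0.2365] tilt [-0.026  -0.0279] yang -0.2188 F [ 0.3119 -0.1251  0.5444]
t 19.45 [ 0.566  -0.1001  0.2364] tilt [-0.027  -0.0276] yang -0.2204 F [-0.0031 -0.3452  0.0541]
t 19.50 [ 0.5652 -0.1002  0.236 ] tilt [-0.0277 -0.0271] yang -0.2207 F [ 0.36   -1.1119  0.8183]
```

Request:
arm_command --plan "0 0 4 -0.01"

```text
time: 19.6
tool_pos: [0.5661, -0.1019, 0.1996]
tcp_rot: [0.777, 0.629, -0.017, 0.004]
ft_force: [0.8, -0.1, -0.3]
opening: 0.0855
```

```bash
python3 st.py 3
```

```text
t 19.60 [ 0.5661 -0.1019  0.1996] tilt [-0.021 -0.027] yang -0.2107 F [ 0.7867 -0.0655 -0.3469]
t 19.65 [ 0.5619 -0.1007  0.192 ] tilt [-0.0296 -0.0267] yang -0.2097 F [-5.1875  1.1346 -8.8526]
t 19.70 [ 0.5614 -0.1007  0.1938] tilt [-0.0319 -0.0266] yang -0.2111 F [0.049  0.2353 1.1233]
t 19.75 [ 0.5624 -0.1011  0.1957] tilt [-0.0305 -0.027 ] yang -0.2117 F [-0.1487 -1.0941  0.7067]
```

Request:
arm_command --plan "0 -4 -4 0"

```text
time: 19.85
tool_pos: [0.5294, -0.0946, 0.2299]
tcp_rot: [0.778, 0.627, -0.024, 0.002]
ft_force: [-0.7, 1.9, 4.6]
opening: 0.0854
```

```bash
python3 st.py 3
```

```text
t 19.85 [ 0.5294 -0.0946  0.2299] tilt [-0.0359 -0.0329] yang -0.2148 F [-0.6894  1.8779  4.592 ]
t 19.90 [ 0.5263 -0.0936  0.2357] tilt [-0.0321 -0.0274] yang -0.2143 F [-0.0684 -7.2737  5.8558]
t 19.95 [ 0.5285 -0.0929  0.235 ] tilt [-0.0285 -0.0254] yang -0.2123 F [-0.1975 -0.2111 -0.3755]
t 20.00 [ 0.5297 -0.0923  0.234 ] tilt [-0.0275 -0.0249] yang -0.2110 F [-0.354   0.4337  1.1322]
```

Request:
arm_command --plan "0 4 0 0;0 0 0 0"

```text
time: 20.2
tool_pos: [0.5707, -0.0989, 0.2354]
tcp_rot: [0.777, 0.63, -0.017, 0.001]
ft_force: [0.1, 0.4, -0.3]
opening: 0.0855
```

```bash
python3 st.py 2
```

```text
t 20.20 [ 0.5707 -0.0989  0.2354] tilt [-0.0249 -0.0224] yang -0.2081 F [ 0.141   0.4168 -0.262 ]
t 20.25 [ 0.5687 -0.0992  0.2353] tilt [-0.0261 -0.0219] yang -0.2094 F [-0.307  -0.6685  0.3839]
t 20.30 [ 0.5677 -0.0993  0.2351] tilt [-0.0267 -0.0216] yang -0.2100 F [-0.5676  0.2529 -0.4068]
```

Request:
arm_command --plan "0 -4 -4 0"

```text
time: 20.4
tool_pos: [0.5351, -0.0929, 0.2673]
tcp_rot: [0.778, 0.628, -0.021, 0.001]
ft_force: [-1.2, 2.2, 4.5]
opening: 0.085
```

```bash
python3 st.py 2
```

```text
t 20.40 [ 0.5351 -0.0929  0.2673] tilt [-0.0322 -0.0277] yang -0.2133 F [-1.1651  2.2344  4.5492]
t 20.45 [ 0.5324 -0.0921  0.2731] tilt [-0.0279 -0.0225] yang -0.2124 F [ 0.2773 -7.4723  6.0554]
t 20.50 [ 0.5343 -0.0913  0.2722] tilt [-0.0249 -0.0201] yang -0.2103 F [ 0.4193 -0.2673 -0.2426]
```

Request:
arm_command --plan "0 3.5 3.5 0;0 0 0 0"

```text
time: 20.7
tool_pos: [0.5689, -0.0962, 0.2363]
tcp_rot: [0.776, 0.631, -0.015, -0.0]
ft_force: [-0.5, 1.0, 0.4]
opening: 0.0854
```

```bash
python3 st.py 1
```

```text
t 20.70 [ 0.5689 -0.0962  0.2363] tilt [-0.0229 -0.018 ] yang -0.2049 F [-0.4833  1.0171  0.4463]
t 20.75 [ 0.5686 -0.0965  0.2391] tilt [-0.0203 -0.0169] yang -0.2056 F [ 0.4956 -0.9556  1.8565]
```

Request:
arm_command --plan "0 -3.5 -3.5 0"

```text
time: 20.85
tool_pos: [0.536, -0.0909, 0.2713]
tcp_rot: [0.777, 0.629, -0.017, 0.001]
ft_force: [-1.2, 1.8, 3.8]
opening: 0.0849
```

```bash
python3 st.py 2
```

```text
t 20.85 [ 0.536  -0.0909  0.2713] tilt [-0.0252 -0.0227] yang -0.2095 F [-1.2214  1.7813  3.7862]
t 20.90 [ 0.5331 -0.09    0.2769] tilt [-0.0213 -0.0174] yang -0.2084 F [ 0.69   -7.4293  5.9715]
t 20.95 [ 0.5351 -0.0891  0.2762] tilt [-0.0179 -0.0147] yang -0.2060 F [-0.1912 -0.6826 -0.0649]
```

Request:
arm_command --plan "0 3.5 3.5 0;0 0 0 0"

```text
time: 21.15
tool_pos: [0.5697, -0.0935, 0.2422]
tcp_rot: [0.774, 0.633, -0.009, 0.0]
ft_force: [0.5, 0.1, -0.2]
opening: 0.0855
```

```bash
python3 st.py 1
```

```text
t 21.15 [ 0.5697 -0.0935  0.2422] tilt [-0.0139 -0.0114] yang -0.2004 F [ 0.5075  0.1361 -0.1967]
t 21.20 [ 0.5694 -0.0938  0.2451] tilt [-0.0111 -0.0101] yang -0.2012 F [ 0.2352 -0.9727  1.5472]
```

Request:
arm_command --plan "0 -0.5 4 0.005;0 0 3 0;0 0 0 0"

```text
time: 21.5
tool_pos: [0.5639, -0.0941, 0.1778]
tcp_rot: [0.777, 0.63, -0.004, 0.001]
ft_force: [0.4, 0.2, 0.6]
opening: 0.0858
```

```bash
python3 st.py 1; python3 sl.py;python3 -c "
from rig import r
from h import *
f=lambda i:(255*((i/255.)**.45)).astype(np.uint8)
w=r.capture('wrist')['img']
cv2.imwrite('pics/z18.png',f(w))"
```

```text
t 21.50 [ 0.5639 -0.0941  0.1778] tilt [-0.0044 -0.0073] yang -0.2080 F [0.3704 0.2498 0.587 ]
t 21.55 [ 0.5647 -0.0945  0.1796] tilt [-0.0027 -0.0073] yang -0.2083 F [0.3321 0.2454 0.6521]
slid 0.06936507128853474 lat 0.0007220934243275603 z 0.1796139847636074
pos [ 0.5647 -0.0945  0.1796] yang -0.2083263910846981 tilt [-0.0027 -0.0073] shift cm [ 0.4801 -0.0628  4.5579] turn 0.000673608915301882 F [0.3321 0.2454 0.6521] open 0.08571771708386897 t 21.55
[-0.0276 -0.0067  0.0344]
```

View pics/z18.png

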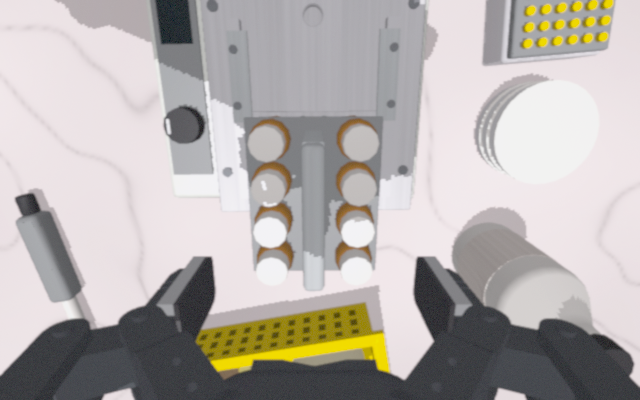

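Request:
arm_command --plan "0.3 0 2.4 0;0.2 0 2.2 0"

```text
time: 21.8
tool_pos: [0.5703, -0.0902, 0.1406]
tcp_rot: [0.777, 0.63, 0.002, 0.005]
ft_force: [0.8, 0.6, -1.3]
opening: 0.0851
```

```bash
python3 st.py 3; python3 sl.py
```

```text
t 21.80 [ 0.5703 -0.0902  0.1406] tilt [ 0.0088 -0.0055] yang -0.2075 F [ 0.8087  0.6334 -1.2618]
t 21.85 [ 0.5693 -0.0896  0.138 ] tilt [ 0.0064 -0.0056] yang -0.2071 F [-2.1069  2.0992 -3.3948]
t 21.90 [ 0.5691 -0.09    0.1392] tilt [ 0.0055 -0.006 ] yang -0.2075 F [ 0.3588 -0.0718  0.7634]
t 21.95 [ 0.5694 -0.0905  0.1401] tilt [ 0.0061 -0.0063] yang -0.2080 F [-0.6368  0.24    0.8456]
slid 0.0645348064733659 lat 0.0044418740864810135 z 0.14013375613032913
pos [ 0.5694 -0.0905  0.1401] yang -0.20797196184492575 tilt [ 0.0061 -0.0063] shift cm [-0.0344 -0.445   0.6104] turn 0.0010280381550742401 F [-0.6368  0.24    0.8456] open 0.08542174284435788 t 21.95
[0.0332 0.0127 0.0144]
```

Request:
arm_command --plan "0 -0.4 0.5 0"

```text
time: 22.05
tool_pos: [0.5668, -0.0901, 0.1372]
tcp_rot: [0.777, 0.63, 0.001, 0.005]
ft_force: [1.0, -0.4, -0.3]
opening: 0.0854
```

```bash
python3 st.py 2; python3 sl.py
```

```text
t 22.05 [ 0.5668 -0.0901  0.1372] tilt [ 0.0089 -0.0063] yang -0.2079 F [ 0.9974 -0.4448 -0.3124]
t 22.10 [ 0.5655 -0.0899  0.1362] tilt [ 0.0076 -0.006 ] yang -0.2081 F [ 0.0436 -0.2415 -0.7897]
t 22.15 [ 0.5655 -0.0898  0.1361] tilt [ 0.0071 -0.0058] yang -0.2081 F [-0.5512 -0.2834 -0.7661]
slid 0.06459812212701851 lat 0.0004764307438870904 z 0.1360864186408808
pos [ 0.5655 -0.0898  0.1361] yang -0.20805808730544675 tilt [ 0.0071 -0.0058] shift cm [-0.031  -0.0457  0.2084] turn 0.0009419126945533485 F [-0.5512 -0.2834 -0.7661] open 0.0852261572379881 t 22.15
[ 0.02    0.0299 -0.0067]
```

Request:
arm_command --plan "0 0 0 0;0 0 0 0;0 0 0 0;0 0 0 0" --fingers 1 --force 80

```text
time: 22.55
tool_pos: [0.5662, -0.0898, 0.138]
tcp_rot: [0.777, 0.63, 0.002, 0.005]
ft_force: [-0.1, 0.6, -0.1]
opening: 0.0282
```

```bash
python3 st.py 1; python3 sl.py
```

```text
t 22.55 [ 0.5662 -0.0898  0.138 ] tilt [ 0.0093 -0.0052] yang -0.2079 F [-0.1439  0.5705 -0.1224]
t 22.60 [ 0.5662 -0.0898  0.138 ] tilt [ 0.0093 -0.0052] yang -0.2080 F [ 0.6037 -0.3436  1.3422]
slid 0.06448404543441937 lat 0.0011816104406765244 z 0.13799304818587524
pos [ 0.5662 -0.0898  0.138 ] yang -0.20795431177283885 tilt [ 0.0093 -0.0052] shift cm [-0.0419 -0.1186  0.3983] turn 0.0010456882271612233 F [ 0.6037 -0.3436  1.3422] open 0.020267775772270093 t 22.6
[-0.001  -0.0024 -0.0355]
```

```bash
python3 st.py 4; python3 sl.py
```

```text
t 22.60 [ 0.5662 -0.0898  0.138 ] tilt [ 0.0093 -0.0052] yang -0.2080 F [ 0.6037 -0.3436  1.3422]
t 22.65 [ 0.5662 -0.0898  0.1379] tilt [ 0.0091 -0.0052] yang -0.2079 F [-5.1745 -0.2824  4.8591]
t 22.70 [ 0.5659 -0.0897  0.138 ] tilt [ 0.0085 -0.0048] yang -0.2079 F [-1.7942  1.9814  3.3449]
t 22.75 [ 0.5659 -0.0897  0.138 ] tilt [ 0.0085 -0.0048] yang -0.2079 F [-5.2505  1.7569  8.5562]
t 22.80 [ 0.5659 -0.0897  0.138 ] tilt [ 0.0086 -0.0048] yang -0.2079 F [-3.9153  1.7186  8.2087]
slid 0.06446249097461293 lat 0.0008733977312862934 z 0.13801905922824895
pos [ 0.5659 -0.0897  0.138 ] yang -0.20789264100527735 tilt [ 0.0086 -0.0048] shift cm [-0.0442 -0.0876  0.4012] turn 0.0011073589947228069 F [-3.9153  1.7186  8.2087] open 0.009911149644436307 t 22.8
[0.3671 0.9182 0.1328]
```

Request:
arm_command --plan "0 0 -0.2 0"

```text
time: 22.9
tool_pos: [0.5655, -0.0896, 0.1397]
tcp_rot: [0.777, 0.63, 0.001, 0.004]
ft_force: [-0.1, 0.8, -3.3]
opening: 0.0102
```

```bash
python3 st.py 2
```

```text
t 22.90 [ 0.5655 -0.0896  0.1397] tilt [ 0.0077 -0.0048] yang -0.2079 F [-0.0952  0.8146 -3.2754]
t 22.95 [ 0.5656 -0.0897  0.1401] tilt [ 0.008  -0.0048] yang -0.2080 F [ 0.6026 -0.3185 -4.9064]
t 23.00 [ 0.5657 -0.0898  0.14  ] tilt [ 0.0082 -0.0049] yang -0.2080 F [ 0.413  -0.4689 -5.0719]
```

Floating freely: −5 N is the carrier's weight. Now slide the rest.

Request:
arm_command --plan "-0.5 0 0 0"

```text
time: 23.1
tool_pos: [0.5647, -0.0941, 0.1397]
tcp_rot: [0.776, 0.63, 0.002, 0.004]
ft_force: [0.6, -0.2, -3.8]
opening: 0.0099
```

```bash
python3 st.py 2
```

```text
t 23.10 [ 0.5647 -0.0941  0.1397] tilt [ 0.0078 -0.0048] yang -0.2069 F [ 0.5854 -0.1795 -3.8203]
t 23.15 [ 0.5643 -0.0955  0.1398] tilt [ 0.0079 -0.0053] yang -0.2082 F [-0.6703 -1.5637 -4.3722]
t 23.20 [ 0.5643 -0.0954  0.1399] tilt [ 0.008  -0.0052] yang -0.2087 F [-0.0424 -0.4172 -4.48  ]
```

Request:
arm_command --plan "-0.6 0 0 0"

```text
time: 23.3
tool_pos: [0.5631, -0.1009, 0.1397]
tcp_rot: [0.777, 0.63, 0.001, 0.004]
ft_force: [-0.0, -0.1, -5.4]
opening: 0.0102
```

```bash
python3 st.py 2;python3 sl.py
```

```text
t 23.30 [ 0.5631 -0.1009  0.1397] tilt [ 0.0077 -0.0051] yang -0.2079 F [-0.0051 -0.0936 -5.3675]
t 23.35 [ 0.5626 -0.1027  0.1399] tilt [ 0.0079 -0.0058] yang -0.2095 F [-0.6159 -2.5279 -5.0444]
t 23.40 [ 0.5627 -0.1025  0.1399] tilt [ 0.0079 -0.0057] yang -0.2099 F [-0.5963 -1.2838 -4.6538]
slid 0.07758484385185599 lat 0.00039751764841762565 z 0.1399183203671133
pos [ 0.5627 -0.1025  0.1399] yang -0.209918266687985 tilt [ 0.0079 -0.0057] shift cm [ 1.269  -0.0412  0.5866] turn -0.0009182666879850032 F [-0.5963 -1.2838 -4.6538] open 0.010218246096719254 t 23.4
[-0.0909 -0.0192 -0.0159]
```

```bash
python3 -c "
from rig import r
from h import *
f=lambda i:(255*((i/255.)**.45)).astype(np.uint8)
w=r.capture('wrist')['img']
cv2.imwrite('pics/z19.png',f(w))"
```

```text
(no output)
```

View pics/z19.png

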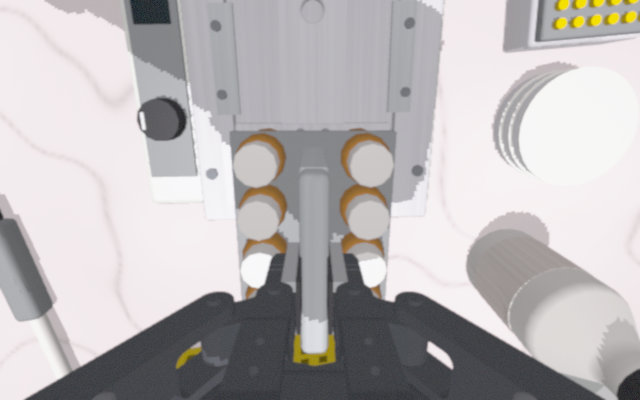

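Request:
arm_command --plan "0 0 -1 0;0 0 -2 0;0 0 -3 0"

```text
time: 23.75
tool_pos: [0.5605, -0.1015, 0.1998]
tcp_rot: [0.778, 0.629, -0.001, 0.003]
ft_force: [0.7, -0.6, -3.9]
opening: 0.0099
```

```bash
python3 st.py 2
```

```text
t 23.75 [ 0.5605 -0.1015  0.1998] tilt [ 0.0025 -0.0061] yang -0.2107 F [ 0.6574 -0.5712 -3.9   ]
t 23.80 [ 0.5626 -0.1026  0.2047] tilt [ 0.0079 -0.0061] yang -0.2115 F [ 4.67   -2.888   2.3861]
t 23.85 [ 0.5629 -0.1023  0.203 ] tilt [ 0.0091 -0.0058] yang -0.2107 F [ 0.3171 -0.0866 -4.2939]
```

Request:
arm_command --plan "0 0 -4 0;0 0 -4 0;0 0 -3 0"

```text
time: 24.15
tool_pos: [0.5597, -0.1006, 0.3134]
tcp_rot: [0.778, 0.629, -0.001, 0.003]
ft_force: [0.5, 0.8, -5.7]
opening: 0.0105
```

```bash
python3 st.py 2;python3 -c "
from rig import r
from h import *
f=lambda i:(255*((i/255.)**.45)).astype(np.uint8)
w=r.capture('wrist')['img'];g=r.capture('side')['img'][80:290,180:390]
cv2.imwrite('pics/z20.png',np.hstack([f(cv2.resize(w,(480,300))),f(cv2.resize(g,(300,300),interpolation=2))]));print(r.get_state()['joint_positions'])"
```

```text
t 24.15 [ 0.5597 -0.1006  0.3134] tilt [ 0.0031 -0.0055] yang -0.2106 F [ 0.4841  0.7848 -5.7143]
t 24.20 [ 0.5613 -0.1015  0.3176] tilt [ 0.0077 -0.0055] yang -0.2112 F [ 3.5677 -1.106   2.2917]
t 24.25 [ 0.5613 -0.1011  0.315 ] tilt [ 0.0076 -0.0052] yang -0.2105 F [ 0.4711 -0.2463 -4.1325]
[-0.8813  0.3116  1.198   1.7491 -0.2984  1.2834  0.1754]
```

View pics/z20.png

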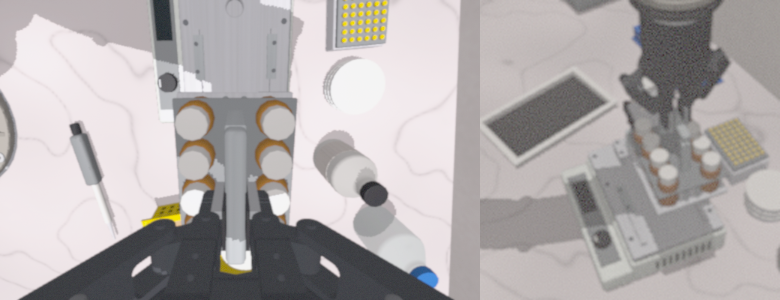

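Request:
arm_command --plan "2 -0.7 0 0;3 -1 0 0;3.5 -1.2 0 0;3.5 -1.2 0 0;3.5 -1.2 0 0;3.5 -1.2 0 0;2 -0.7 0 0"

```text
time: 25.05
tool_pos: [0.5266, 0.1248, 0.2994]
tcp_rot: [0.78, 0.626, -0.006, 0.001]
ft_force: [0.6, 0.6, -5.2]
opening: 0.0108
```

```bash
python3 st.py 2; python3 -c "
from rig import r
print(r.get_state()['joint_positions'].round(3))"
```

```text
t 25.05 [0.5266 0.1248 0.2994] tilt [-0.0092 -0.009 ] yang -0.2174 F [ 0.5534  0.6305 -5.2233]
t 25.10 [0.5262 0.1279 0.2989] tilt [-0.01  -0.009] yang -0.2143 F [ 0.0504  5.6094 -4.958 ]
t 25.15 [0.5266 0.1255 0.2992] tilt [-0.0096 -0.0096] yang -0.2150 F [ 0.75   -0.1124 -5.689 ]
[-1.372  0.276  1.251  1.812 -0.266  1.262 -0.263]
```

Request:
arm_command --plan "2 -0.7 0 0;3.2 -1 0 0;3.5 -1.2 0 0;3.5 -1.2 0 0;3.2 -1 0 0;2 -0.7 0 0"

```text
time: 25.75
tool_pos: [0.5045, 0.3067, 0.2896]
tcp_rot: [0.782, 0.624, -0.012, 0.0]
ft_force: [-0.2, -0.0, -4.2]
opening: 0.0098
```

```bash
python3 st.py 2; python3 -c "
from rig import r
print(r.get_state()['joint_positions'].round(3))"
```

```text
t 25.75 [0.5045 0.3067 0.2896] tilt [-0.0175 -0.0149] yang -0.2241 F [-0.2255 -0.0295 -4.2049]
t 25.80 [0.5038 0.3099 0.2892] tilt [-0.0178 -0.0149] yang -0.2211 F [-2.3097  5.7923 -5.3695]
t 25.85 [0.5043 0.3074 0.2895] tilt [-0.0174 -0.0156] yang -0.2220 F [-0.0615 -0.3634 -4.4557]
[-1.513  0.42   1.168  1.711 -0.391  1.301 -0.482]
```

Request:
arm_command --plan "0 0 0 0.08;0 0 0 0.13;0 0 0 0.14;0 0 0 0.14;0 0 0 0.14"

```text
time: 26.35
tool_pos: [0.5048, 0.3006, 0.2863]
tcp_rot: [0.941, 0.339, -0.013, 0.006]
ft_force: [0.4, 0.4, -4.6]
opening: 0.0102
```

```bash
python3 st.py 2; python3 -c "
from rig import r
print(r.get_state()['joint_positions'].round(3))"
```

```text
t 26.35 [0.5048 0.3006 0.2863] tilt [-0.0206 -0.0192] yang -0.8790 F [ 0.4026  0.4265 -4.5661]
t 26.40 [0.5048 0.3004 0.2861] tilt [-0.0208 -0.0197] yang -0.8889 F [-1.2546 -0.4355 -5.8344]
t 26.45 [0.5048 0.3006 0.2861] tilt [-0.0206 -0.0199] yang -0.8761 F [-0.3106 -0.2717 -4.4599]
[-1.561  0.514  1.316  1.721 -0.497  1.338 -1.019]
```

Request:
arm_command --plan "0.7 -0.9 2 0;0.7 -0.9 3 0;0.7 -0.8 3 0;0 0 1 0"

```text
time: 26.85
tool_pos: [0.504, 0.33, 0.1933]
tcp_rot: [0.938, 0.348, -0.012, 0.005]
ft_force: [-0.8, -0.2, -5.4]
opening: 0.0103
```

```bash
python3 st.py 2; python3 -c "
from rig import r
print(r.get_state()['joint_positions'].round(3))"
```

```text
t 26.85 [0.504  0.33   0.1933] tilt [-0.0192 -0.0188] yang -0.8606 F [-0.7524 -0.2048 -5.408 ]
t 26.90 [0.5041 0.3288 0.1932] tilt [-0.0193 -0.0195] yang -0.8622 F [-1.1607 -1.0876 -6.7149]
t 26.95 [0.5048 0.3285 0.1951] tilt [-0.0182 -0.0187] yang -0.8642 F [ 0.7676 -0.5599 -3.6737]
[-1.508  0.608  1.204  1.799 -0.598  1.195 -0.98 ]
```

Request:
arm_command --plan "0 0 0 0.1;0 0 0 0.13;0 0 0 0.1"

```text
time: 27.25
tool_pos: [0.5072, 0.3258, 0.2]
tcp_rot: [0.983, 0.184, -0.009, 0.006]
ft_force: [-0.4, -0.5, -3.9]
opening: 0.0098
```

```bash
python3 st.py 2; python3 -c "
from rig import r
print(r.get_state()['joint_positions'].round(3))"
```

```text
t 27.25 [0.5072 0.3258 0.2   ] tilt [-0.0155 -0.0156] yang -1.2011 F [-0.3658 -0.5128 -3.859 ]
t 27.30 [0.5073 0.3257 0.2001] tilt [-0.0151 -0.0157] yang -1.2072 F [-0.3843  0.0313 -4.5582]
t 27.35 [0.5072 0.3258 0.1998] tilt [-0.0152 -0.0162] yang -1.1984 F [ 0.0372 -0.6908 -4.7666]
[-1.532  0.66   1.286  1.797 -0.661  1.234 -1.25 ]
```

Request:
arm_command --plan "0 0 1 0.1;0 0 1 0.1"

```text
time: 27.55
tool_pos: [0.5085, 0.3251, 0.1828]
tcp_rot: [0.996, 0.088, -0.007, 0.006]
ft_force: [-0.2, 0.3, -4.5]
opening: 0.0101
```

```bash
python3 st.py 2; python3 -c "
from rig import r
from h import *
import pickle
s=r.get_state();print(s['joint_positions'].round(3))
f=lambda i:(255*((i/255.)**.45)).astype(np.uint8)
w=r.capture('wrist');g=r.capture('side')['img'][80:290,120:330];t=r.capture('top')['img'][150:300,150:300];pickle.dump((s,w),open('w21.pkl','wb'))
cv2.imwrite('pics/z21.png',f(w['img']));cv2.imwrite('pics/z21b.png',np.hstack([f(cv2.resize(g,(400,400),interpolation=2)),f(cv2.resize(t,(400,400),interpolation=2))]))"
```

```text
t 27.55 [0.5085 0.3251 0.1828] tilt [-0.0123 -0.0131] yang -1.3938 F [-0.2468  0.2858 -4.513 ]
t 27.60 [0.5079 0.3249 0.1814] tilt [-0.0134 -0.0141] yang -1.4003 F [-2.0484 -0.2876 -6.809 ]
t 27.65 [0.508  0.3248 0.1818] tilt [-0.0135 -0.0148] yang -1.3929 F [-1.0867 -0.305  -4.9479]
[-1.529  0.702  1.3    1.818 -0.713  1.223 -1.4  ]
```

View pics/z21.png

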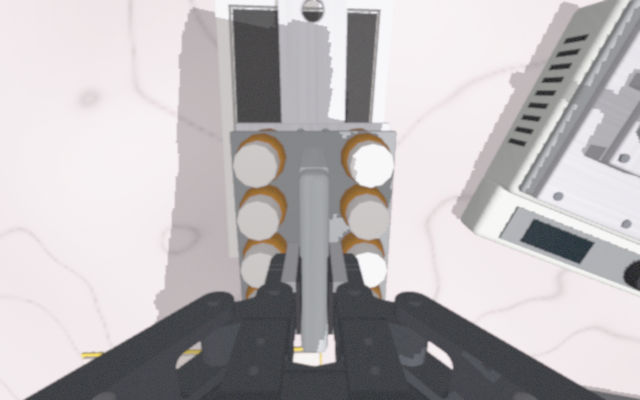

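View pics/z21b.png

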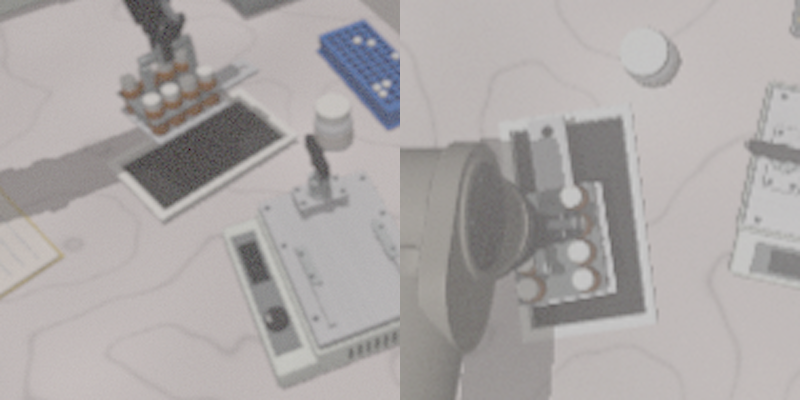

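```bash
python3 -c "
import cv2
i=cv2.imread('pics/z21.png');cv2.imwrite('pics/z21c.png',cv2.resize(i[0:150,200:420],None,fx=3.6,fy=3.6,interpolation=2))"
```

```text
(no output)
```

View pics/z21c.png

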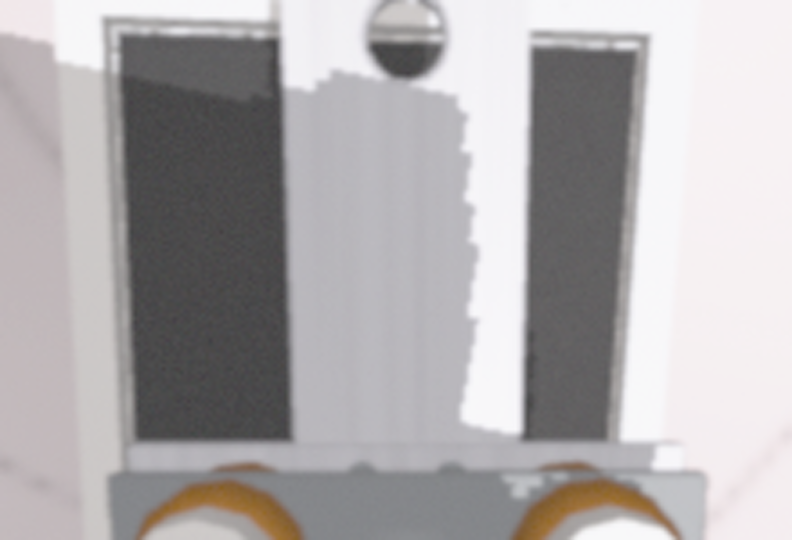

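```bash
python3 -c "
from h import *
import pickle
s,w=pickle.load(open('w21.pkl','rb'))
q=lambda u,v,z=.00625:onz(w,(200+u/3.6,v/3.6),z,s)[:2]
TL,BL,TR,BR=q(120,36),q(136,440),q(638,50),q(610,440)
print(TL,BL,TR,BR)
a=(TL-BL);b=(TR-BR);print('yaw L',np.arctan2(a[1],a[0]),'R',np.arctan2(b[1],b[0]),'width',np.linalg.norm(TL-TR),'yaw top',np.arctan2(*(TL-TR)[::-1])-np.pi/2)
yaw=.165
u=np.array([np.cos(yaw),np.sin(yaw)]);print('centre',(TL+TR)/2-u*.118)
# rim top outer/inner corners (z .018)
print('inner rim mid', (q(104,18,.018)+q(650,36,.018))/2-u*.118)
# hole in tongue, carrier frame y=117 z=~.006 ; carrier underside z
p=s['tool_pos'];zb=p[2]-.138+.086
print('under z',zb,'hole',onz(w,(200+405/3.6,38/3.6),zb+.006,s))
h=onz(w,(200+405/3.6,38/3.6),zb+.006,s)
M=R.from_quat(s['tcp_rot']).as_matrix();g=p-M[:,2]*.052
print('grasp',g,'dir',np.arctan2(*(h-g)[:2][::-1]),np.linalg.norm((h-g)[:2]))
"
```

```text
[0.6377 0.4214] [0.5382 0.4063] [0.6584 0.2909] [0.5616 0.2758]
yaw L 0.15064942176662036 R 0.15482181877386927 width 0.13210961877377972 yaw top 0.15666733166181768
centre [0.5316 0.3368]
inner rim mid [0.5328 0.3373]
under z 0.1298413431293347 hole [0.6249 0.3466 0.1358]
grasp [0.5087 0.3256 0.2338] dir 0.1792729918386687 0.11814096510752327
```

Request:
arm_command --plan "-0.3 -0.4 1.5 0.02;-0.2 -0.4 3 0;0 0 3 0;0 0 1.5 0"

```text
time: 28.2
tool_pos: [0.5014, 0.3333, 0.0912]
tcp_rot: [0.996, 0.084, -0.005, 0.004]
ft_force: [-0.7, -0.0, -5.1]
opening: 0.0105
```

```bash
cat > tr.py <<'E'
from rig import r
from h import *
s=r.get_state()
M=R.from_quat(s['tcp_rot']).as_matrix();yaw=np.arctan2(M[1,0],M[0,0]);yaw+=0.0
g=s['tool_pos']-M[:,2]*.052
off=-.0 # carrier dir vs tool x: measured .179 vs
cd=yaw+(.1793-(-1.3929+np.pi/2))
o=g[:2]+np.array([np.cos(cd)*.0011-np.sin(cd)*.0,0*0]);m=o+.032*np.array([np.cos(cd),np.sin(cd)])
d=np.array([.534,.339])-m
print("carrier dir %.4f"%cd,"mid",m,"need tool shift cm",(M.T@np.array([*d,0])*100)[:2],"z above touch",s['tool_pos'][2]-.058,"j",s['joint_positions'].round(2))
E
python3 st.py 2; python3 tr.py
```

```text
t 28.20 [0.5014 0.3333 0.0912] tilt [-0.0095 -0.0093] yang -1.4033 F [-0.7388 -0.0106 -5.0719]
t 28.25 [0.5008 0.333  0.0898] tilt [-0.0108 -0.0103] yang -1.4033 F [-2.861  -0.6735 -8.6297]
t 28.30 [0.5014 0.333  0.0917] tilt [-0.0101 -0.0101] yang -1.4040 F [ 0.4799  0.0803 -4.004 ]
carrier dir 0.1681 mid [0.5346 0.3388] need tool shift cm [-0.0573 -0.0256] z above touch 0.03370701349544488 j [-1.49  0.78  1.19  1.9  -0.83  1.08 -1.35]
```

Request:
arm_command --plan "0 0 1.2 0.01;0 0 1.2 0"

```text
time: 28.5
tool_pos: [0.5028, 0.3334, 0.069]
tcp_rot: [0.997, 0.078, -0.004, 0.004]
ft_force: [-0.1, 0.1, -5.7]
opening: 0.0103
```

```bash
python3 st.py 2; python3 tr.py;  python3 -c "
from rig import r
from h import *
f=lambda i:(255*((i/255.)**.45)).astype(np.uint8)
w=r.capture('wrist');g=r.capture('side')['img'][80:230,120:320]
cv2.imwrite('pics/z22.png',np.hstack([f(cv2.resize(w['img'],(400,250))),f(cv2.resize(g,(333,250),interpolation=2))]))"
```

```text
t 28.50 [0.5028 0.3334 0.069 ] tilt [-0.0071 -0.0081] yang -1.4143 F [-0.0611  0.1168 -5.6632]
t 28.55 [0.5022 0.3331 0.0673] tilt [-0.0082 -0.009 ] yang -1.4139 F [-2.2216 -0.6717 -7.844 ]
t 28.60 [0.5022 0.3329 0.0681] tilt [-0.0086 -0.0093] yang -1.4140 F [-0.1747 -0.5202 -4.2227]
carrier dir 0.1581 mid [0.5353 0.3384] need tool shift cm [-0.1208 -0.0752] z above touch 0.010145349258663595 j [-1.47  0.81  1.15  1.91 -0.86  1.05 -1.34]
```

View pics/z22.png

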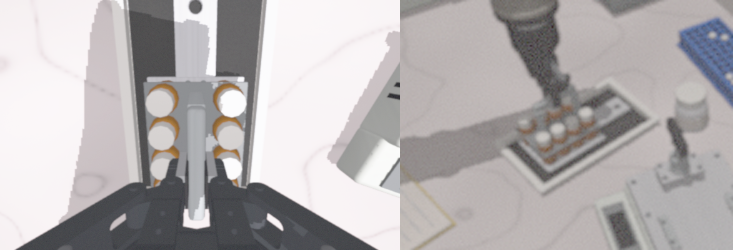

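Centred over the tray, about 10 mm up. Lowering slowly to contact.

Request:
arm_command --plan "0 0 0.5 0;0 0 0.25 0"

```text
time: 28.9
tool_pos: [0.5034, 0.3333, 0.0625]
tcp_rot: [0.997, 0.078, -0.003, 0.004]
ft_force: [-0.0, 0.2, -5.0]
opening: 0.0101
```

```bash
python3 st.py 2; python3 tr.py
```

```text
t 28.90 [0.5034 0.3333 0.0625] tilt [-0.0063 -0.0076] yang -1.4140 F [-0.0346  0.1593 -5.0431]
t 28.95 [0.5034 0.3332 0.0624] tilt [-0.0063 -0.0078] yang -1.4141 F [ 0.9369  0.615  -5.0113]
t 29.00 [0.5034 0.3332 0.0625] tilt [-0.0064 -0.0079] yang -1.4142 F [-0.2564 -0.0257 -4.6683]
carrier dir 0.1579 mid [0.5364 0.3386] need tool shift cm [-0.2306 -0.0759] z above touch 0.004528651330675808 j [-1.46  0.81  1.15  1.92 -0.87  1.04 -1.33]
```

Request:
arm_command --plan "0 0 0.2 0"

```text
time: 29.1
tool_pos: [0.5035, 0.3333, 0.0607]
tcp_rot: [0.997, 0.078, -0.003, 0.004]
ft_force: [0.2, 1.1, -4.8]
opening: 0.0103
```

```bash
python3 st.py 2; python3 tr.py
```

```text
t 29.10 [0.5035 0.3333 0.0607] tilt [-0.0061 -0.0076] yang -1.4141 F [ 0.2386  1.141  -4.8188]
t 29.15 [0.5033 0.3332 0.0603] tilt [-0.0065 -0.0078] yang -1.4141 F [-0.1981 -0.8994 -5.0927]
t 29.20 [0.5032 0.3332 0.0604] tilt [-0.0066 -0.0079] yang -1.4142 F [-0.018  -0.6789 -4.9829]
carrier dir 0.1580 mid [0.5363 0.3386] need tool shift cm [-0.2192 -0.0732] z above touch 0.002370040310485634 j [-1.46  0.81  1.14  1.92 -0.87  1.03 -1.33]
```

Request:
arm_command --plan "-0.1 0 0.2 0"

```text
time: 29.3
tool_pos: [0.5024, 0.333, 0.0585]
tcp_rot: [0.997, 0.078, -0.003, 0.004]
ft_force: [-0.7, -0.1, -1.5]
opening: 0.0102
```

```bash
python3 st.py 2
```

```text
t 29.30 [0.5024 0.333  0.0585] tilt [-0.0062 -0.0077] yang -1.4141 F [-0.6967 -0.1416 -1.5491]
t 29.35 [0.5023 0.3332 0.0583] tilt [-0.0063 -0.0075] yang -1.4141 F [-0.1991  0.0741 -3.2875]
t 29.40 [0.5023 0.3331 0.0584] tilt [-0.0063 -0.0077] yang -1.4140 F [ 0.0644  0.4599 -4.1101]
```

Request:
arm_command --plan "0 0 0.1 0"

```text
time: 29.5
tool_pos: [0.5023, 0.3332, 0.0582]
tcp_rot: [0.997, 0.078, -0.004, 0.003]
ft_force: [-12.9, -2.3, 30.4]
opening: 0.0103
```

```bash
python3 st.py 2
```

```text
t 29.50 [0.5023 0.3332 0.0582] tilt [-0.0066 -0.0071] yang -1.4140 F [-12.8931  -2.2743  30.3749]
t 29.55 [0.5023 0.3331 0.0583] tilt [-0.0067 -0.0069] yang -1.4141 F [-6.6915 -0.8178 13.503 ]
t 29.60 [0.5023 0.3332 0.0583] tilt [-0.0067 -0.0069] yang -1.4140 F [-7.2438 -0.7022 14.7676]
```

Request:
arm_command --plan "0 0 -0.04 0" --force 20

```text
time: 29.7
tool_pos: [0.5024, 0.3332, 0.0589]
tcp_rot: [0.997, 0.078, -0.003, 0.003]
ft_force: [0.6, 0.7, -4.5]
opening: 0.0104
```

```bash
python3 st.py 2
```

```text
t 29.70 [0.5024 0.3332 0.0589] tilt [-0.0065 -0.0066] yang -1.4141 F [ 0.6235  0.6998 -4.499 ]
t 29.75 [0.5024 0.3332 0.0589] tilt [-0.0064 -0.0066] yang -1.4142 F [-0.121  -0.2139 -4.3818]
t 29.80 [0.5023 0.3332 0.0587] tilt [-0.0066 -0.0068] yang -1.4141 F [-0.3003 -0.3288 -3.2511]
```

Barely touching (within half a millimetre). Release.

Request:
arm_command --plan "0 0 0.03 0;0 0 0 0;0 0 0 0;0 0 0 0;0 0 0 0" --fingers -1

```text
time: 30.3
tool_pos: [0.5029, 0.3332, 0.0586]
tcp_rot: [0.997, 0.078, -0.003, 0.003]
ft_force: [-0.0, -0.2, -0.3]
opening: 0.0818
```

```bash
python3 st.py 1;  python3 -c "
from rig import r
from h import *
f=lambda i:(255*((i/255.)**.45)).astype(np.uint8)
w=r.capture('wrist');g=r.capture('side')['img'][80:230,120:320]
print(r.get_state()['opening'])
cv2.imwrite('pics/z23.png',np.hstack([f(cv2.resize(w['img'],(400,250))),f(cv2.resize(g,(333,250),interpolation=2))]))"
```

```text
t 30.30 [0.5029 0.3332 0.0586] tilt [-0.0055 -0.0067] yang -1.4143 F [-0.0031 -0.1938 -0.2623]
t 30.35 [0.5029 0.3332 0.0587] tilt [-0.0055 -0.0066] yang -1.4142 F [ 0.0352 -0.5535 -0.7683]
0.08539742908801473
```

View pics/z23.png

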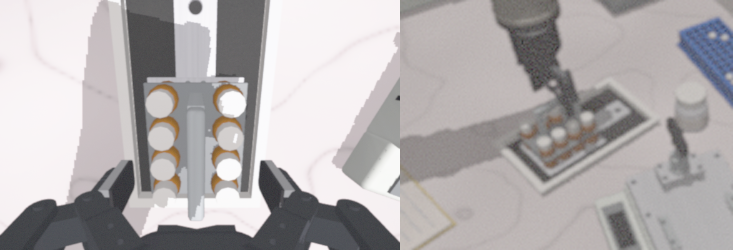

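Request:
arm_command --plan "0 0 -1 0;0 0 -3 0;0 0 -3 0;0 0 -3 0;0 0 0 0"

```text
time: 30.95
tool_pos: [0.5036, 0.3327, 0.1644]
tcp_rot: [0.997, 0.077, -0.003, 0.004]
ft_force: [-0.4, -0.3, -0.2]
opening: 0.0857
```

```bash
python3 st.py 1;  python3 -c "
from rig import r
from h import *
f=lambda i:(255*((i/255.)**.45)).astype(np.uint8)
s=r.get_state();print(s['joint_positions'].round(3))
w=r.capture('wrist');g=r.capture('side')['img'][70:280,110:390];t=r.capture('top')['img'][90:310,150:480]
cv2.imwrite('pics/z24.png',f(w['img']))
cv2.imwrite('pics/z25.png',np.hstack([f(cv2.resize(g,(400,300),interpolation=2)),f(cv2.resize(t,(400,300),interpolation=2))]))"
```

```text
t 30.95 [0.5036 0.3327 0.1644] tilt [-0.0059 -0.0084] yang -1.4159 F [-0.4309 -0.3101 -0.1845]
t 31.00 [0.5028 0.3328 0.1627] tilt [-0.0073 -0.0089] yang -1.4155 F [ 0.3511  0.4107 -0.3256]
[-1.537  0.716  1.281  1.843 -0.739  1.185 -1.419]
```

View pics/z24.png

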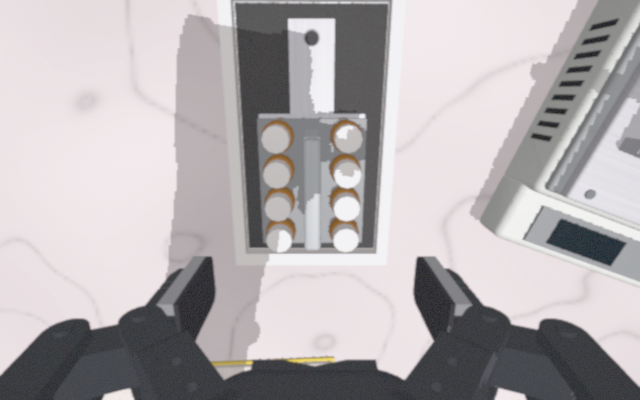

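View pics/z25.png

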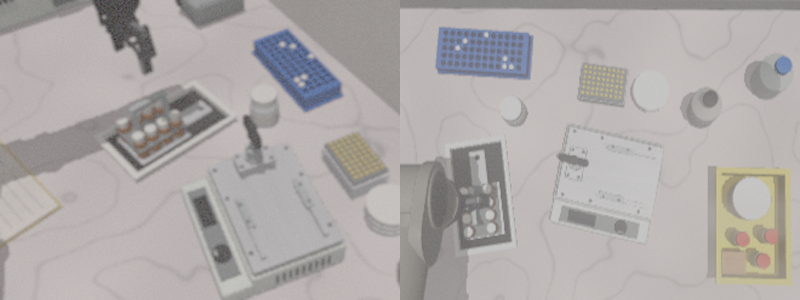

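```bash
python3 - <<'E'
from rig import r
from h import *
ct=r.capture("top");cs=r.capture("side")
def bl(c,box,lim):
    x0,y0,x1,y1=box;g=cv2.cvtColor(c["img"],cv2.COLOR_BGR2GRAY)[y0:y1,x0:x1]
    n,l,st,ce=cv2.connectedComponentsWithStats((g<lim).astype(np.uint8));i=1+np.argmax(st[1:,4]);return ce[i]+[x0,y0],st[i]
a=bl(ct,(276,195,312,218),75);b=bl(cs,(270,145,305,178),50);print(a,b)
print(tri([ray(ct,a[0]),ray(cs,b[0])]))
s=r.get_state();w=r.capture("wrist")
# tray/carrier: ends of tongue and base corners at z=.012
for uv in((288,18),(335,19),(260,113),(366,115)): print(onz(w,uv,.0122,s)[:2])
E
```

```text
(array([292.3798, 206.876 ]), array([  5,   8,  24,   9, 129], dtype=int32)) (array([286.4359, 163.1282]), array([ 11,   6,  12,  26, 156], dtype=int32))
(array([0.6045, 0.0896, 0.1661]), [np.float64(0.0003500232587325864), np.float64(0.00035002325873278875)])
[0.6305 0.3737]
[0.636  0.3342]
[0.5488 0.3887]
[0.5621 0.2921]
```

```bash
python3 -c "
from rig import r
print(r.hand_in())"
```

```text
the job is handed in; nothing more can be done
None
```

The plunger is latched open and the vial carrier is in the tray, handed in at about 31 s of the 64 s allowed. No verdict was reported.

**What I did:** I pulled the plunger up 17 mm and turned it clockwise to −1.57 rad. I let it down into its rest and released it. I then slid the carrier out about 76 mm, lifted it upright by the handle and set it down in the tray, tongue to the far end.

**Last checks:**
- **Carrier:** it lies flat, measured within about 2 mm of the tray's middle. The gripper is open and clear of everything.
- **Plunger:** the T-bar still stands along the rails by itself.
- **Bystanders:** I saw none of them moved in the last pictures.

**What failed or disagreed:**
- **First grasp:** the fingers shut above the T-bar without touching it. The real finger tips sit about 33 mm behind the stated tool point. I corrected for that from then on.
- **Plunger turn:** I started counter-clockwise, but the last joint would have run near its limit. I turned back through home while still lifted and went clockwise.
- **Slide:** the carrier jammed at about 66 mm with up to 42 N of pull at the wrist. I released it, levelled the tool, gripped again and finished with the carrier held about 2 mm clear of the platform. After that the sideways force stayed under 3 N.
- **Set-down:** it was not perfectly soft, with a brief contact peak of about 30 N at the wrist. I eased off before letting go.
- **Plunger height:** triangulation shows it about 7 mm above home, where 11 mm was expected. I put that down to the coarse side view, because the bar cannot stay turned unless it is up.

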